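Put the counter display in order

TASK

The three goods on the shop counter's display stand on the wrong risers. Change them round so that all their tops come level: the bottle centred on the low round riser, the carton centred on the oblong riser with its long sides along the riser's long sides, and the jar centred on the tall square riser; the rubber mat is free if you need to put something down on the way. Set everything down gently and upright, and leave the bell, the card terminal and the pen pot where they are.

Things in the scene. Friction and masses are not known exactly. Their poses are not given: they have to be found in the camera images.
- bottle: Amber glass bottle with a white paper band and a black cap, standing: 54 mm diameter up to 92 mm height, then a shoulder up to 106 mm and a cap 28 mm in diameter, 130 mm tall in all; 0.2 to 0.4 kg. Stands on the tall riser at the start. Origin: centre of its underside; z up its axis.
- jar: Squat white ceramic jar with a flat aluminium lid that stays on: body 58 mm diameter to 53 mm height, lid 60 mm diameter, 70 mm tall in all; 0.15 to 0.31 kg. Stands on the oblong riser at the start. Origin: centre of its underside; z up its axis.
- carton: Closed white paperboard carton with a brown band round its middle, standing upright: 45 mm (its x) by 70 mm (its y) by 100 mm tall; 0.1 to 0.21 kg; stiff. Stands on the low riser at the start. Origin: centre of its underside; z up.
- low_riser: Low round display riser of light wood: disc of 100 mm diameter, 20 mm high, flat top. Fixed to the counter. Origin: centre of its underside, on the counter top (z = 0); z up.
- oblong_riser: Oblong display riser of light wood: block of 80 mm (its x) by 110 mm (its y), 50 mm high, flat top. Fixed to the counter. Origin: centre of its underside, on the counter top (z = 0); z up.
- tall_riser: Tall square display riser of light wood: block of 80 by 80 mm, 80 mm high, flat top. Fixed to the counter. Origin: centre of its underside, on the counter top (z = 0); z up.
- mat: Empty flat square mat of black rubber, 100 by 100 mm, 3 mm thick: a free spot to stand a thing on for a while. Fixed to the counter. Origin: centre of its underside, on the counter top (z = 0); z up.
- bell: Counter bell: black foot 84 mm in diameter, steel dome, 51 mm tall. Loose bystander, to be left alone. Origin: centre of its underside; z up.
- terminal: Black card payment terminal lying flat: 160 mm (its x) by 75 mm (its y), 33 mm high, with a small screen and grey keys. Loose bystander, to be left alone. Origin: centre of its underside; z up.
- penpot: Grey round pen pot, 72 mm in diameter, 90 mm tall, with two pens standing out to 135 mm. Loose bystander, to be left alone. Origin: centre of its underside; z up.

How it is judged:
At the end, for the whole second after the job is handed in: Bottle on low riser, carton on oblong, jar on tall: each centre within 15 mm of its riser's centre, underside within 4 mm of the riser's top, upright within 0.1 rad, at rest (under 0.02 m/s), released; carton's long sides within 0.2 rad of the riser's long sides (horizontal distance between bottle and low_riser below 0.015 m and z of bottle in the frame of low_riser between 0.016 and 0.024 m and angle between each of bottle, carton, jar's own z axis and vertical below 0.1 rad and linear speed of each of bottle, carton, jar below 0.02 m/s and horizontal distance between carton and oblong_riser below 0.015 m and z of carton in the frame of oblong_riser between 0.046 and 0.054 m and horizontal distance between jar and tall_riser below 0.015 m and z of jar in the frame of tall_riser between 0.076 and 0.084 m and angle between the x axis of carton and the x axis of oblong_riser, either way round below 0.2 rad); the robot touches nothing.
It fails at once if the bottle, jar or carton is tipped over (leans more than 0.6 rad) (angle between any of bottle, carton, jar's own z axis and vertical above 0.6 rad).
It fails at once if the bottle, jar or carton is dropped or thrown (faster than 0.6 m/s while not held: a fall of about 2 cm) ((linear speed of bottle above 0.6 m/s and contact force between the fingers and bottle below 0.05 N) or (linear speed of carton above 0.6 m/s and contact force between the fingers and carton below 0.05 N) or (linear speed of jar above 0.6 m/s and contact force between the fingers and jar below 0.05 N)).
It fails at once if the bell, card terminal or pen pot is moved by more than 20 mm or knocked over (distance of any of bell, terminal, penpot from where it was at the start of the episode above 0.02 m or angle between any of bell, terminal, penpot's own z axis and vertical above 0.5 rad).
It also fails if it takes over 104 s, if anything falls off the work surface, if the arm or the gripper's body presses on something with over 40 N, if the wrist force passes 120 N, or if a joint passes its speed limit or range.

ROBOT

A 7-joint arm with a two-finger parallel gripper is mounted at the origin on the work surface. World frame = base frame: x ahead of the robot, y to its left, z up, the work surface at z = 0. Lengths are in m, angles in rad, forces in N, time in s.
With the tool pointing down it reaches from about 0.4 to 0.85 m from the base axis. Payload 4.4 kg.
Tool frame: the origin (TCP) lies midway between the tips of the shut fingers; the grasp point (between the pads) lies 19 mm behind it; z points along the fingers, x is the direction in which the jaws open and shut, and the axes are right-handed (so a half turn about z gives the same grasp; the last joint's range is limited). The gripper opens to 94 mm and grips with 3 to 60 N. Pads are 16 mm wide; open, the fingers measure 119 mm over their backs; the gripper's body (75 mm by 177 mm) begins 78 mm behind the grasp point.
Start: joints at [1.162, 0.628, 0.038, 1.517, -0.027, 0.996, -0.02], TCP at [0.219, -0.612, 0.205] pointing down, gripper open.
Joint ranges: [-3.06, 3.06], [-0.37, 2.12], [-1.25, 1.32], [0.18, 2.47], [-1.1, 4.24], [0.23, 1.98], [-2.94, 2.94]. Speed limits (rad/s): [2.57, 2.57, 3.14, 3.14, 3.14, 3.14, 3.14].

INTERFACE

Orientations are given as a rotation vector (axis times angle).
In Python, from station import ctrl gives the robot as it stands.
- The arm moves only by the tool play_rows, never from a script. Its argument "series" is a list of rows, each an object of numbers: "dx", "dy", "dz": the shift along the tool's x, y, z in units of 0.03 m (1.0 is 0.03 m); "ax", "ay", "az": the turn, a rotation vector about the tool's x, y, z in units of 0.1 rad (1.0 is 0.1 rad). In form: [{"dx": .., "dy": .., "dz": .., "ax": .., "ay": .., "az": ..}, ...]. A call has 1 to 5 rows; each row shifts and turns the pose as measured when the row begins, along the tool's axes as they then stand; what a row does not reach is not made up. A row lasts 1/12 s, in which the tool goes at most 41.7 mm and 7.16 degrees, less where a joint would pass 70% of its speed; a pose out of reach is approached as far as the arm can. A call with a number of a shift or a turn outside -1 to 1 is refused whole. A call with a gripper value outside its range is refused whole. "gripper" is the gripper command: -1 is shut, 1 is fully open, values between are in proportion, set as the call begins (left out, the last holds). The fingers move at their own pace and stop on an object; the grip force is fixed at half the most. Time passes only in rows, so rows that do not move let the fingers close. It gives the time, the measured TCP pose, the force and the opening at its end, in the units of the state.
- ctrl.observe(): the state, without advancing time (a new reading comes with each control period).
- ctrl.get_image(name): name is "side" or "top"; returns a dict with "img" (384x512x3 uint8, red, green, blue), "z_map" (384x512 float32, m along the optical axis (not along the pixel's ray), 0 where there is no reading), "mtx" (3x3 intrinsics, pixels), "k1" (the pictures are not rectified: a ray, as slopes to the right and down, at radius r is drawn at 1 + k1 r^2 times it, then the intrinsics apply), "rvec" (rotation vector, rad) and "tvec" (3), from world to camera coordinates, as OpenCV has them. Camera axes: x right, y down, z forward; pixel columns grow to the right and rows downward; lengths in m; the calibration is good to about 2 mm. A picture is of the moment at which its call begins.
- ctrl.close_job(): hands the job in, once; it reports no verdict.
The state is a dict: "time_s": time; "q": joint angles; "qvel": joint speeds; "effort": joint torques, N m; "tool_pos": TCP position; "eef_rot": TCP orientation; "contact_force": force on the tool from outside, world axes, zero at the start; "moment": the same for the moment, N m; "opening": finger opening in m.
Only numpy, scipy, OpenCV 4.12 (cv2) and the standard library are available. Lean on these libraries where they do the work, as an engineer would, in place of code of your own. Each camera call takes 0.05 s, during which the arm holds its last target.

## Working session

There is one attempt and no reset: what is moved stays moved. The work goes in short steps, Python scripts to look and compute and a tool call to move; the robot and the scene stay as the last step left them, time stands still between calls to the robot, and variables do not carry over. Pictures are saved under pics/ and viewed, and the job is handed in when it is done.

Besides the shell and the picture viewer there is one more tool, called after "Emit:" by a JSON object that holds its "api" and its "payload", one argument or row to a line. play_rows: Moves the arm, as the interface text tells. Shifts and turns lie within -1 to 1; 1 stands for 0.03 m of shift or 0.1 rad of turn. Its arguments: {"type":"object","properties":{"series":{"type":"array"},"gripper":{"type":"number"}},"required":["series"]}

```bash
ls; mkdir -p pics
python3 - <<'E'
from station import ctrl
import cv2, numpy as np
s=ctrl.observe(); print(s)
for n in ("side","top"):
    d=ctrl.get_image(n); cv2.imwrite(f"pics/{n}0.png",d["img"][:,:,::-1]); np.savez(f"{n}0.npz",**d)
    print(n,d["mtx"],d["k1"],d["rvec"],d["tvec"])
E
```

```text
pics
{'time_s': 0.0, 'q': array([ 1.1621625 ,  0.62937392,  0.03840432,  1.51837538, -0.02699936,
        0.9962813 , -0.01997051]), 'qvel': array([-6.36793889e-04, -1.74912843e-04,  5.92512757e-04,  5.34632084e-05,
        2.08047995e-03, -2.84139025e-04,  3.71093629e-05]), 'effort': array([-3.44638374e-04, -5.49716413e+01,  1.14335775e+00, -1.86627799e+01,
       -5.21668838e-02,  2.36123241e-02,  1.63058085e-04]), 'tool_pos': array([ 0.21832229, -0.61151963,  0.20453307]), 'eef_rot': array([-2.56696715e+00,  1.80924075e+00,  2.47054370e-03]), 'contact_force': array([-0.3049601 ,  0.21763986,  0.14856531]), 'moment': array([ 0.01031069, -0.02265632, -0.01817195]), 'opening': 0.09403741450491283}
side [[392.84859133   0.         261.13301752]
 [  0.         392.84859133 195.06756115]
 [  0.           0.           1.        ]] -0.019962702419628733 [ 0.95134928 -2.29019299  1.23674827] [0.36144558 0.27064678 0.7546283 ]
top [[372.90803201   0.         250.87743317]
 [  0.         372.90803201 185.20962942]
 [  0.           0.           1.        ]] -0.00029531032396406485 [ 2.14351689 -2.10306699  0.11876166] [0.01393179 0.52561457 0.87955427]
```

View pics/side0.png

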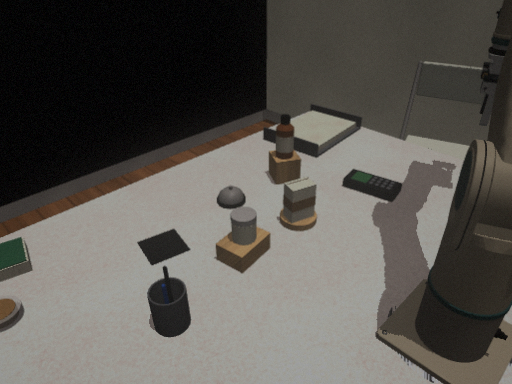

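View pics/top0.png

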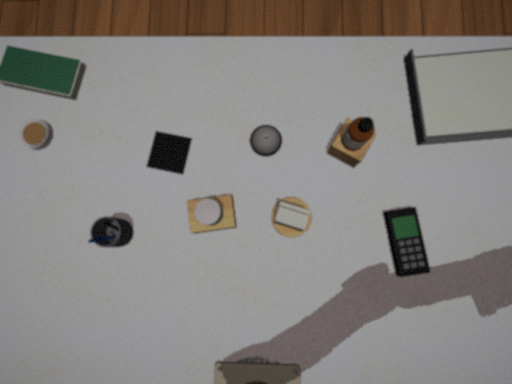

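The side view shows the bottle on the tall riser at about (285,150), the carton on the low disc at (298,205), the jar on the oblong riser at (243,235) and the mat at (164,246). In the top view they are at (355,135), (291,215), (210,212) and (170,152). Next I turn the depth into world points.

```bash
cat > h.py <<'E'
import numpy as np, cv2
def cloud(d):
    h,w=d["z_map"].shape
    u,v=np.meshgrid(np.arange(w),np.arange(h))
    K=d["mtx"]; k=float(d["k1"])
    dist=np.array([k,0,0,0,0.])
    p=cv2.undistortPoints(np.stack([u,v],-1).reshape(-1,1,2).astype(float),K,dist).reshape(h,w,2)
    z=d["z_map"].astype(float)
    c=np.dstack([p[...,0]*z,p[...,1]*z,z])
    R=cv2.Rodrigues(d["rvec"])[0]; t=np.array(d["tvec"]).reshape(3)
    W=(c.reshape(-1,3)-t)@R
    W=W.reshape(h,w,3); W[z<=0]=np.nan
    return W
E
python3 - <<'E'
from h import *
for n in("side","top"):
    d=np.load(n+"0.npz"); W=cloud(d); np.save(n+"W.npy",W)
    Z=W[...,2]
    # table offset
    m=(W[...,0]>.35)&(W[...,0]<.8)&(abs(W[...,1])<.45)&(abs(Z)<.008)
    A=np.c_[W[m][:,:2],np.ones(m.sum())]; print(n,"plane",np.linalg.lstsq(A,Z[m],rcond=None)[0],m.sum(), np.std(Z[m]))
W=np.load("topW.npy")
m=np.isfinite(W[...,2])&(W[...,2]>.010)&(W[...,0]>.2)
nc,lab,st,ce=cv2.connectedComponentsWithStats(m.astype(np.uint8))
for i in range(1,nc):
    if st[i,4]<100: continue
    P=W[lab==i]; print(ce[i].round(),st[i,4],P.min(0).round(3),P.max(0).round(3))
    hh,e=np.histogram(P[:,2],bins=np.arange(0,.24,.005)); print('  ',[(round(e[j],3),hh[j]) for j in range(len(hh)) if hh[j]>20])
E
```

```text
side plane [-0.00163882  0.00284873 -0.00032586] 26834 0.0018292860714119988
top plane [-0.000959    0.00162228 -0.00048517] 49876 0.001874267700697492
[40. 72.] 3094 [0.757 0.49  0.01 ] [0.9   0.715 0.038]
   [(np.float64(0.01), np.int64(83)), (np.float64(0.015), np.int64(69)), (np.float64(0.02), np.int64(80)), (np.float64(0.025), np.int64(607)), (np.float64(0.03), np.int64(2207)), (np.float64(0.035), np.int64(48))]
[460.  93.] 8230 [ 0.642 -0.642  0.01 ] [ 0.893 -0.372  0.052]
   [(np.float64(0.01), np.int64(129)), (np.float64(0.015), np.int64(106)), (np.float64(0.02), np.int64(2339)), (np.float64(0.025), np.int64(5093)), (np.float64(0.03), np.int64(118)), (np.float64(0.035), np.int64(82)), (np.float64(0.04), np.int64(97)), (np.float64(0.045), np.int64(242)), (np.float64(0.05), np.int64(24))]
[353. 140.] 1554 [ 0.58  -0.271  0.01 ] [ 0.687 -0.166  0.212]
   [(np.float64(0.01), np.int64(23)), (np.float64(0.02), np.int64(21)), (np.float64(0.03), np.int64(27)), (np.float64(0.045), np.int64(23)), (np.float64(0.05), np.int64(23)), (np.float64(0.055), np.int64(23)), (np.float64(0.06), np
[... 1469 characters left out ...]
, np.int64(1452)), (np.float64(0.03), np.int64(592))]
[110. 232.] 979 [0.367 0.324 0.01 ] [0.438 0.395 0.136]
   [(np.float64(0.01), np.int64(63)), (np.float64(0.015), np.int64(46)), (np.float64(0.02), np.int64(28)), (np.float64(0.025), np.int64(46)), (np.float64(0.03), np.int64(36)), (np.float64(0.035), np.int64(44)), (np.float64(0.04), np.int64(38)), (np.float64(0.045), np.int64(45)), (np.float64(0.05), np.int64(55)), (np.float64(0.055), np.int64(41)), (np.float64(0.06), np.int64(59)), (np.float64(0.065), np.int64(47)), (np.float64(0.07), np.int64(58)), (np.float64(0.075), np.int64(52)), (np.float64(0.08), np.int64(56)), (np.float64(0.085), np.int64(135)), (np.float64(0.09), np.int64(64))]
```

```bash
cat > fit.py <<'E'
from h import *
from scipy.optimize import least_squares
def pts(W,cx,cy,r,z0,z1):
    P=W.reshape(-1,3); P=P[np.isfinite(P).all(1)]
    return P[(np.hypot(P[:,0]-cx,P[:,1]-cy)<r)&(P[:,2]>z0)&(P[:,2]<z1)]
def rect(P):
    (c,s,a)=cv2.minAreaRect(P[:,:2].astype(np.float32)); return np.round(c,4),np.round(s,4),round(a,1)
def circfit(P,r):  # min enclosing & fixed-radius side fit
    c,R=cv2.minEnclosingCircle(P[:,:2].astype(np.float32)); return np.round(c,4),round(R,4)
def sidefit(P,r,x0):
    s=least_squares(lambda q:np.hypot(P[:,0]-q[0],P[:,1]-q[1])-r,x0,loss="soft_l1",f_scale=.002); return s.x.round(4)
E
python3 - <<'E'
from fit import *
for n in("top","side"):
    W=np.load(n+"W.npy"); print(n)
    for nm,cx,cy,z in(("tall",.633,-.215,.08),("obl",.452,.12,.05),("low",.451,-.075,.02)):
        P=pts(W,cx,cy,.085,z-.006,z+.006); print(nm,rect(P),circfit(P,0),np.median(P[:,2]).round(4),len(P))
    P=pts(W,.452,.12,.05,.112,.13); print("jartop",rect(P),circfit(P,0),np.median(P[:,2]),len(P))
    P=pts(W,.452,.12,.05,.058,.1); print("jarside",sidefit(P,.029,[.452,.12]),len(P))
    P=pts(W,.451,-.075,.07,.112,.13); print("cartop",rect(P),np.median(P[:,2]),len(P))
    P=pts(W,.451,-.075,.07,.03,.11); print("carside",rect(P),len(P))
    P=pts(W,.633,-.215,.07,.095,.17); print("botside",sidefit(P,.027,[.633,-.215]),len(P))
    P=pts(W,.633,-.215,.07,.2,.22); print("captop",rect(P),np.median(P[:,2]),len(P))
    P=pts(W,.65,-.0,.06,.01,.06); print("bell",rect(P))
    for nm,i in(("mat",None),):
        d=np.load(n+"0.npz"); g=d["img"].max(2); Q=W.reshape(-1,3)[(g<45).ravel()]
        Q=Q[np.isfinite(Q).all(1)&(abs(Q[:,2])<.012)&(np.hypot(Q[:,0]-.63,Q[:,1]-.235)<.09)]
        print("mat",len(Q), rect(Q) if len(Q)>20 else 0)
E
```

```text
top
tall (array([ 0.6334, -0.2196]), array([0.0799, 0.0806]), 61.3) (array([ 0.634 , -0.2189]), 0.0546) 0.0782 490
obl (array([0.4533, 0.121 ]), array([0.08  , 0.1102]), 9.2) (array([0.4529, 0.1207]), 0.0657) 0.0492 868
low (array([ 0.4508, -0.0754]), array([0.0994, 0.0969]), 0.2) (array([ 0.4509, -0.076 ]), 0.05) 0.0189 543
jartop (array([0.4523, 0.1182]), array([0.0563, 0.0589]), 1.3) (array([0.4523, 0.1188]), 0.0301) 0.1191552766210651 551
jarside [0.4527 0.1192] 45
cartop (array([ 0.4469, -0.0719]), array([0.0698, 0.045 ]), 73.3) 0.11879224466456237 644
carside (array([ 0.435, -0.057]), array([0.0818, 0.0364]), 40.5) 68
botside [ 0.6316 -0.2153] 291
captop (array([ 0.6309, -0.2156]), array([0.0261, 0.0269]), 20.6) 0.20808903558529712 156
bell (array([ 0.649 , -0.0101]), array([0.0808, 0.0803]), 1.3)
mat 1187 (array([0.6159, 0.2431]), array([0.0928, 0.0928]), 79.1)
side
tall (array([ 0.6326, -0.2211]), array([0.0804, 0.0826]), 61.1) (array([ 0.6325, -0.2208]), 0.0556) 0.0777 198
obl (array([0.4519, 0.1201]), array([0.0813, 0.1122]), 8.9) (array([0.4514, 0.1195]), 0.0669) 0.0485 654
low (array([ 0.4415, -0.0657]), array([0.0976, 0.0757]), 34.6) (array([ 0.449, -0.076]), 0.0507) 0.0184 299
jartop (array([0.4504, 0.1179]), array([0.0567, 0.0599]), 48.4) (array([0.4507, 0.1176]), 0.0306) 0.11818386594679327 373
jarside [0.4522 0.1167] 357
cartop (array([ 0.4448, -0.0727]), array([0.0709, 0.0491]), 74.6) 0.11795698547438872 316
carside (array([ 0.4334, -0.0592]), array([0.084 , 0.0409]), 40.8) 815
botside [ 0.6302 -0.2174] 418
captop (array([ 0.6284, -0.2155]), array([0.0257, 0.022 ]), 66.0) 0.2065217921450183 47
bell (array([ 0.6394, -0.0009]), array([0.0782, 0.0636]), 47.1)
mat 968 (array([0.614, 0.244]), array([0.0966, 0.1012]), 79.4)
```

```bash
cat > plan.py <<'E'
# prints how far it is to a target in tool axes/units, split over rows
import sys, json, numpy as np
from scipy.spatial.transform import Rotation as R
from station import ctrl
def go(x,y,z,yaw_deg,n=5,vmax=1.0,pos=None,rot=None):
    s=ctrl.observe()
    p=np.array(s["tool_pos"]); r=R.from_rotvec(s["eef_rot"])
    yw=np.radians(yaw_deg); c,sn=np.cos(yw),np.sin(yw)
    Rt=R.from_matrix(np.array([[c,sn,0],[sn,-c,0],[0,0,-1.]]))  # x=jaw dir, z down
    T=np.array([x,y,z])
    xa=r.as_matrix()[:,0]; za=r.as_matrix()[:,2]
    print("now",p.round(4),"yaw",np.degrees(np.arctan2(xa[1],xa[0])).round(1),"zaxis",za.round(3),"F",np.round(s["contact_force"],1),"op",round(s["opening"],4),"t",round(s["time_s"],2))
    D=T-p; W=(r.inv()*Rt).as_rotvec()
    N=max(1,int(np.ceil(max(np.linalg.norm(D)/.03/vmax,np.linalg.norm(W)/.1/vmax)-0.02)))
    print("dist",D.round(4),"turn",W.round(3),"rows",N)
    rows=[]
    step=D/N; w=W/N
    for i in range(min(N,n)):
        d=r.inv().apply(step)/.03
        rows.append({k:round(float(v),2) for k,v in zip(("dx","dy","dz","ax","ay","az"),list(d)+list(w/.1)) if abs(v)>=.005})
        r=r*R.from_rotvec(w)
    print(json.dumps(rows))
if __name__=="__main__":
    a=[float(v) for v in sys.argv[1:]]
    go(*a[:4],vmax=a[4] if len(a)>4 else 1.0)
E
python3 plan.py .42 -.25 .23 -31
```

```text
now [ 0.2183 -0.6116  0.2047] yaw -70.4 zaxis [-0.001  0.002 -1.   ] F [ 0.7 -0.   0.7] op 0.0941 t 0.1
dist [0.2017 0.3616 0.0253] turn [-0.001  0.002 -0.687] rows 14
[{"dx": -0.65, "dy": -0.74, "dz": -0.06, "az": -0.49}, {"dx": -0.61, "dy": -0.77, "dz": -0.06, "az": -0.49}, {"dx": -0.57, "dy": -0.8, "dz": -0.06, "az": -0.49}, {"dx": -0.53, "dy": -0.83, "dz": -0.06, "az": -0.49}, {"dx": -0.49, "dy": -0.85, "dz": -0.06, "az": -0.49}]
```

Emit:
{"api": "play_rows", "payload": {
  "series": [
    {"dx":-0.65,"dy":-0.74,"dz":-0.06,"az":-0.5},
    {"dx":-0.61,"dy":-0.77,"dz":-0.06,"az":-0.5},
    {"dx":-0.57,"dy":-0.8,"dz":-0.06,"az":-0.5},
    {"dx":-0.53,"dy":-0.83,"dz":-0.06,"az":-0.5},
    {"dx":-0.49,"dy":-0.85,"dz":-0.06,"az":-0.5}
  ],
  "gripper": 1
}}

```text
$.series[0]: bad value
```

```bash
python3 plan.py .42 -.25 .23 -31
```

```text
now [ 0.2183 -0.6116  0.2047] yaw -70.4 zaxis [-0.001  0.002 -1.   ] F [ 0.7 -0.   0.7] op 0.0941 t 0.1
dist [0.2017 0.3616 0.0253] turn [-0.001  0.002 -0.687] rows 14
[{"dx": -0.65, "dy": -0.74, "dz": -0.06, "az": -0.49}, {"dx": -0.61, "dy": -0.77, "dz": -0.06, "az": -0.49}, {"dx": -0.57, "dy": -0.8, "dz": -0.06, "az": -0.49}, {"dx": -0.53, "dy": -0.83, "dz": -0.06, "az": -0.49}, {"dx": -0.49, "dy": -0.85, "dz": -0.06, "az": -0.49}]
```

```bash
sed -i 's/ if abs(v)>=.005}/}/; s/round(float(v),2)/round(float(v),2)+0.0/' plan.py; sed -i 's/print(json.dumps(rows))/print(json.dumps(rows).replace(": 0.0,",": 0,").replace(": 0.0}",": 0}"))/' plan.py
```

Emit:
{"api": "play_rows", "payload": {
  "series": [
    {"dx":-0.65,"dy":-0.74,"dz":-0.06,"ax":0,"ay":0,"az":-0.5},
    {"dx":-0.61,"dy":-0.77,"dz":-0.06,"ax":0,"ay":0,"az":-0.5},
    {"dx":-0.57,"dy":-0.8,"dz":-0.06,"ax":0,"ay":0,"az":-0.5},
    {"dx":-0.53,"dy":-0.83,"dz":-0.06,"ax":0,"ay":0,"az":-0.5},
    {"dx":-0.49,"dy":-0.85,"dz":-0.06,"ax":0,"ay":0,"az":-0.5}
  ],
  "gripper": 1
}}

```text
time_s: 0.52
tool_pos: [0.2847, -0.4834, 0.2099]
eef_rot: [2.769, -1.479, -0.011]
contact_force: [0.5, 0.4, 0.0]
opening: 0.094
```

```bash
python3 plan.py .42 -.25 .23 -31
```

```text
now [ 0.2847 -0.4834  0.2099] yaw -56.2 zaxis [-0.007  0.001 -1.   ] F [0.5 0.4 0. ] op 0.094 t 0.52
dist [0.1353 0.2334 0.0201] turn [ 0.004  0.006 -0.44 ] rows 9
[{"dx": -0.44, "dy": -0.9, "dz": -0.08, "ax": 0, "ay": 0.01, "az": -0.49}, {"dx": -0.4, "dy": -0.92, "dz": -0.08, "ax": 0, "ay": 0.01, "az": -0.49}, {"dx": -0.35, "dy": -0.94, "dz": -0.08, "ax": 0, "ay": 0.01, "az": -0.49}, {"dx": -0.3, "dy": -0.95, "dz": -0.08, "ax": 0, "ay": 0.01, "az": -0.49}, {"dx": -0.26, "dy": -0.97, "dz": -0.08, "ax": 0, "ay": 0.01, "az": -0.49}]
```

Emit:
{"api": "play_rows", "payload": {
  "series": [
    {"dx":-0.44,"dy":-0.9,"dz":-0.08,"ax":0,"ay":0.01,"az":-0.5},
    {"dx":-0.4,"dy":-0.92,"dz":-0.08,"ax":0,"ay":0.01,"az":-0.5},
    {"dx":-0.35,"dy":-0.94,"dz":-0.08,"ax":0,"ay":0.01,"az":-0.5},
    {"dx":-0.3,"dy":-0.95,"dz":-0.08,"ax":0,"ay":0.01,"az":-0.5},
    {"dx":-0.26,"dy":-0.97,"dz":-0.08,"ax":0,"ay":0.01,"az":-0.5}
  ]
}}

```text
time_s: 0.93
tool_pos: [0.3604, -0.3451, 0.2204]
eef_rot: [2.938, -1.105, -0.01]
contact_force: [0.7, -0.3, -0.2]
opening: 0.0936
```

```bash
sed -i 's/def go(x,y,z,yaw_deg,n=5/def go(x,y,z,yaw_deg,n=40/; s/^    print(json.dumps(rows)\(.*\))$/    for k in range(0,len(rows),5): print(json.dumps(rows[k:k+5])\1)/' plan.py; python3 plan.py .4515 .118 .25 12
```

```text
now [ 0.3604 -0.3451  0.2204] yaw -41.2 zaxis [-0.007 -0.    -1.   ] F [ 0.7 -0.3 -0.2] op 0.0936 t 0.93
dist [0.0911 0.4631 0.0296] turn [ 0.002  0.007 -0.929] rows 16
[{"dx": -0.49, "dy": -0.85, "dz": -0.06, "ax": 0, "ay": 0, "az": -0.58}, {"dx": -0.44, "dy": -0.88, "dz": -0.06, "ax": 0, "ay": 0, "az": -0.58}, {"dx": -0.39, "dy": -0.9, "dz": -0.06, "ax": 0, "ay": 0, "az": -0.58}, {"dx": -0.34, "dy": -0.92, "dz": -0.06, "ax": 0, "ay": 0, "az": -0.58}, {"dx": -0.28, "dy": -0.94, "dz": -0.06, "ax": 0, "ay": 0, "az": -0.58}]
[{"dx": -0.23, "dy": -0.96, "dz": -0.06, "ax": 0, "ay": 0, "az": -0.58}, {"dx": -0.17, "dy": -0.97, "dz": -0.06, "ax": 0, "ay": 0, "az": -0.58}, {"dx": -0.12, "dy": -0.98, "dz": -0.06, "ax": 0, "ay": 0, "az": -0.58}, {"dx": -0.06, "dy": -0.98, "dz": -0.06, "ax": 0, "ay": 0, "az": -0.58}, {"dx": 0, "dy": -0.98, "dz": -0.06, "ax": 0, "ay": 0, "az": -0.58}]
[{"dx": 0.05, "dy": -0.98, "dz": -0.06, "ax": 0, "ay": 0, "az": -0.58}, {"dx": 0.11, "dy": -0.98, "dz": -0.06, "ax": 0, "ay": 0, "az": -0.58}, {"dx": 0.17, "dy": -0.97, "dz": -0.06, "ax": 0, "ay": 0, "az": -0.58}, {"dx": 0.22, "dy": -0.96, "dz": -0.06, "ax": 0, "ay": 0, "az": -0.58}, {"dx": 0.28, "dy": -0.94, "dz": -0.06, "ax": 0, "ay": 0, "az": -0.58}]
[{"dx": 0.33, "dy": -0.93, "dz": -0.06, "ax": 0, "ay": 0, "az": -0.58}]
```

Emit:
{"api": "play_rows", "payload": {
  "series": [
    {"dx":-0.49,"dy":-0.85,"dz":-0.06,"ax":0,"ay":0,"az":-0.6},
    {"dx":-0.44,"dy":-0.88,"dz":-0.06,"ax":0,"ay":0,"az":-0.6},
    {"dx":-0.39,"dy":-0.9,"dz":-0.06,"ax":0,"ay":0,"az":-0.6},
    {"dx":-0.34,"dy":-0.92,"dz":-0.06,"ax":0,"ay":0,"az":-0.6},
    {"dx":-0.28,"dy":-0.94,"dz":-0.06,"ax":0,"ay":0,"az":-0.6}
  ]
}}

```text
time_s: 1.35
tool_pos: [0.3895, -0.1926, 0.2288]
eef_rot: [3.077, -0.628, -0.01]
contact_force: [0.5, 0.3, 0.4]
opening: 0.0935
```

Emit:
{"api": "play_rows", "payload": {
  "series": [
    {"dx":-0.23,"dy":-0.96,"dz":-0.06,"ax":0,"ay":0,"az":-0.6},
    {"dx":-0.17,"dy":-0.97,"dz":-0.06,"ax":0,"ay":0,"az":-0.6},
    {"dx":-0.12,"dy":-0.98,"dz":-0.06,"ax":0,"ay":0,"az":-0.6},
    {"dx":-0.06,"dy":-0.98,"dz":-0.06,"ax":0,"ay":0,"az":-0.6},
    {"dx":0,"dy":-0.98,"dz":-0.06,"ax":0,"ay":0,"az":-0.6}
  ]
}}

```text
time_s: 1.77
tool_pos: [0.4116, -0.0395, 0.2377]
eef_rot: [3.138, -0.137, -0.012]
contact_force: [-0.4, 0.1, -0.2]
opening: 0.094
```

```bash
python3 plan.py .4515 .118 .22 12
```

```text
now [ 0.4116 -0.0395  0.2377] yaw -5.0 zaxis [-0.008 -0.    -1.   ] F [-0.4  0.1 -0.2] op 0.094 t 1.77
dist [ 0.0399  0.1575 -0.0177] turn [-0.     0.008 -0.297] rows 6
[{"dx": 0.14, "dy": -0.89, "dz": 0.1, "ax": 0, "ay": 0.01, "az": -0.49}, {"dx": 0.19, "dy": -0.88, "dz": 0.1, "ax": 0, "ay": 0.01, "az": -0.49}, {"dx": 0.23, "dy": -0.87, "dz": 0.1, "ax": 0, "ay": 0.01, "az": -0.49}, {"dx": 0.27, "dy": -0.86, "dz": 0.1, "ax": 0, "ay": 0.01, "az": -0.49}, {"dx": 0.32, "dy": -0.85, "dz": 0.1, "ax": 0, "ay": 0.01, "az": -0.49}]
[{"dx": 0.36, "dy": -0.83, "dz": 0.1, "ax": 0, "ay": 0.01, "az": -0.49}]
```

Emit:
{"api": "play_rows", "payload": {
  "series": [
    {"dx":0.14,"dy":-0.89,"dz":0.1,"ax":0,"ay":0.01,"az":-0.5},
    {"dx":0.19,"dy":-0.88,"dz":0.1,"ax":0,"ay":0.01,"az":-0.5},
    {"dx":0.23,"dy":-0.87,"dz":0.1,"ax":0,"ay":0.01,"az":-0.5},
    {"dx":0.27,"dy":-0.86,"dz":0.1,"ax":0,"ay":0.01,"az":-0.5},
    {"dx":0.32,"dy":-0.85,"dz":0.1,"ax":0,"ay":0.01,"az":-0.5}
  ]
}}

```text
time_s: 2.18
tool_pos: [0.4434, 0.0989, 0.2226]
eef_rot: [3.129, 0.277, -0.003]
contact_force: [0.5, -1.1, 1.1]
opening: 0.0939
```

Emit:
{"api": "play_rows", "payload": {
  "series": [
    {"dx":0.36,"dy":-0.83,"dz":0.1,"ax":0,"ay":0.01,"az":-0.5},
    {"dx":0,"dy":0,"dz":0,"ax":0,"ay":0,"az":0}
  ]
}}

```text
time_s: 2.35
tool_pos: [0.45, 0.1325, 0.219]
eef_rot: [-3.116, -0.372, -0.0]
contact_force: [-0.3, 0.7, 0.1]
opening: 0.0937
```

```bash
python3 plan.py .4515 .118 .15 12 .7
```

```text
now [0.45   0.1325 0.219 ] yaw 13.6 zaxis [-0.     0.003 -1.   ] F [-0.3  0.7  0.1] op 0.0937 t 2.35
dist [ 0.0015 -0.0145 -0.069 ] turn [-0.003 -0.001  0.028] rows 4
[{"dx": -0.02, "dy": 0.12, "dz": 0.57, "ax": -0.01, "ay": 0, "az": 0.07}, {"dx": -0.02, "dy": 0.12, "dz": 0.57, "ax": -0.01, "ay": 0, "az": 0.07}, {"dx": -0.01, "dy": 0.12, "dz": 0.58, "ax": -0.01, "ay": 0, "az": 0.07}, {"dx": -0.01, "dy": 0.12, "dz": 0.58, "ax": -0.01, "ay": 0, "az": 0.07}]
```

Emit:
{"api": "play_rows", "payload": {
  "series": [
    {"dx":-0.02,"dy":0.12,"dz":0.57,"ax":-0.01,"ay":0,"az":0.07},
    {"dx":-0.02,"dy":0.12,"dz":0.57,"ax":-0.01,"ay":0,"az":0.07},
    {"dx":-0.01,"dy":0.12,"dz":0.58,"ax":-0.01,"ay":0,"az":0.07},
    {"dx":-0.01,"dy":0.12,"dz":0.58,"ax":-0.01,"ay":0,"az":0.07},
    {"dx":0,"dy":0,"dz":0,"ax":0,"ay":0,"az":0}
  ]
}}

```text
time_s: 2.77
tool_pos: [0.4515, 0.1192, 0.1475]
eef_rot: [3.124, 0.332, 0.002]
contact_force: [-0.0, -0.9, 0.0]
opening: 0.0939
```

```bash
python3 plan.py .4515 .118 .062 12 .5
python3 - <<'E'
from station import ctrl
import cv2
d=ctrl.get_image("side"); cv2.imwrite("pics/side1.png",d["img"][:,:,::-1])
E
```

```text
now [0.4515 0.1192 0.1475] yaw 12.1 zaxis [ 0.001 -0.    -1.   ] F [-0.  -0.9  0. ] op 0.0939 t 2.77
dist [-0.     -0.0012 -0.0855] turn [ 0.    -0.001  0.002] rows 6
[{"dx": 0, "dy": 0.01, "dz": 0.47, "ax": 0, "ay": 0, "az": 0}, {"dx": 0, "dy": 0.01, "dz": 0.47, "ax": 0, "ay": 0, "az": 0}, {"dx": 0, "dy": 0.01, "dz": 0.47, "ax": 0, "ay": 0, "az": 0}, {"dx": 0, "dy": 0.01, "dz": 0.47, "ax": 0, "ay": 0, "az": 0}, {"dx": 0, "dy": 0.01, "dz": 0.47, "ax": 0, "ay": 0, "az": 0}]
[{"dx": 0, "dy": 0.01, "dz": 0.47, "ax": 0, "ay": 0, "az": 0}]
```

View pics/side1.png

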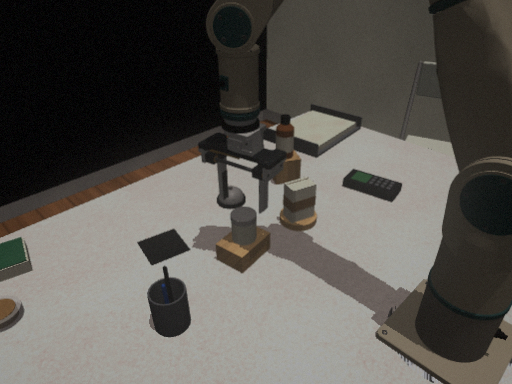

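The fingers at (222,200) and (264,210) straddle the jar at (243,225) and sit above it, with jaws radial. Going down.

Emit:
{"api": "play_rows", "payload": {
  "series": [
    {"dx":0,"dy":0.01,"dz":0.47,"ax":0,"ay":0,"az":0},
    {"dx":0,"dy":0.01,"dz":0.47,"ax":0,"ay":0,"az":0},
    {"dx":0,"dy":0.01,"dz":0.47,"ax":0,"ay":0,"az":0},
    {"dx":0,"dy":0.01,"dz":0.47,"ax":0,"ay":0,"az":0},
    {"dx":0,"dy":0.01,"dz":0.47,"ax":0,"ay":0,"az":0}
  ]
}}

```text
time_s: 3.23
tool_pos: [0.4585, 0.1195, 0.0828]
eef_rot: [-3.122, -0.329, -0.024]
contact_force: [0.2, 0.6, 0.4]
opening: 0.094
```

Emit:
{"api": "play_rows", "payload": {
  "series": [
    {"dx":0,"dy":0,"dz":0.4,"ax":0,"ay":0,"az":0},
    {"dx":0,"dy":0,"dz":0,"ax":0,"ay":0,"az":0},
    {"dx":0,"dy":0,"dz":0,"ax":0,"ay":0,"az":0}
  ]
}}

```text
time_s: 3.48
tool_pos: [0.4596, 0.1194, 0.0711]
eef_rot: [-3.122, -0.328, -0.025]
contact_force: [0.2, -0.2, -0.0]
opening: 0.0939
```

```bash
python3 plan.py .4515 .118 .062 12 .5
```

```text
now [0.4596 0.1194 0.0711] yaw 12.0 zaxis [ 0.016  0.004 -1.   ] F [ 0.2 -0.2 -0. ] op 0.0939 t 3.48
dist [-0.0081 -0.0014 -0.0091] turn [-0.    -0.016 -0.   ] rows 1
[{"dx": -0.28, "dy": -0.01, "dz": 0.3, "ax": 0, "ay": -0.16, "az": 0}]
```

Emit:
{"api": "play_rows", "payload": {
  "series": [
    {"dx":-0.3,"dy":0,"dz":0.2,"ax":0,"ay":-0.2,"az":0},
    {"dx":0,"dy":0,"dz":0,"ax":0,"ay":0,"az":0}
  ]
}}

```text
time_s: 3.65
tool_pos: [0.4515, 0.1177, 0.0666]
eef_rot: [3.124, 0.328, -0.004]
contact_force: [-0.7, -0.9, 0.2]
opening: 0.0942
```

```bash
python3 plan.py .4515 .118 .062 12 .5; python3 -c "
from station import ctrl; print(ctrl.observe()['q'].round(3))"
```

```text
now [0.4515 0.1177 0.0666] yaw 12.0 zaxis [-0.003 -0.    -1.   ] F [-0.7 -0.9  0.2] op 0.0942 t 3.65
dist [-0.      0.0003 -0.0046] turn [-0.     0.003 -0.   ] rows 1
[{"dx": 0, "dy": -0.01, "dz": 0.15, "ax": 0, "ay": 0.03, "az": 0}]
[-0.093  0.625 -0.323  2.132  0.439  0.45  -0.549]
```

Emit:
{"api": "play_rows", "payload": {
  "series": [
    {"dx":0,"dy":0,"dz":0.17,"ax":0,"ay":0.03,"az":0},
    {"dx":0,"dy":0,"dz":0,"ax":0,"ay":0,"az":0}
  ]
}}

```text
time_s: 3.82
tool_pos: [0.4523, 0.1179, 0.0623]
eef_rot: [-3.124, -0.327, -0.004]
contact_force: [-0.4, -0.2, -0.0]
opening: 0.0939
```

Emit:
{"api": "play_rows", "payload": {
  "series": [
    {"dx":0,"dy":0,"dz":0,"ax":0,"ay":0,"az":0},
    {"dx":0,"dy":0,"dz":0,"ax":0,"ay":0,"az":0},
    {"dx":0,"dy":0,"dz":0,"ax":0,"ay":0,"az":0},
    {"dx":0,"dy":0,"dz":0,"ax":0,"ay":0,"az":0},
    {"dx":0,"dy":0,"dz":0,"ax":0,"ay":0,"az":0}
  ],
  "gripper": -1
}}

```text
time_s: 4.23
tool_pos: [0.4529, 0.118, 0.063]
eef_rot: [-3.123, -0.327, -0.007]
contact_force: [-0.2, 1.1, -0.0]
opening: 0.0644
```

Emit:
{"api": "play_rows", "payload": {
  "series": [
    {"dx":0,"dy":0,"dz":0,"ax":0,"ay":0,"az":0},
    {"dx":0,"dy":0,"dz":0,"ax":0,"ay":0,"az":0},
    {"dx":0,"dy":0,"dz":0,"ax":0,"ay":0,"az":0},
    {"dx":0,"dy":0,"dz":0,"ax":0,"ay":0,"az":0}
  ]
}}

```text
time_s: 4.57
tool_pos: [0.4532, 0.1182, 0.0631]
eef_rot: [-3.123, -0.327, -0.008]
contact_force: [-0.1, 0.5, -0.0]
opening: 0.0594
```

```bash
python3 plan.py .46 .13 .14 15 .6;python3 plan.py .615 .2435 .14 22
```

```text
now [0.4532 0.1182 0.0631] yaw 11.9 zaxis [ 0.005  0.002 -1.   ] F [-0.1  0.5 -0. ] op 0.0594 t 4.57
dist [0.0068 0.0118 0.0769] turn [-0.001 -0.005 -0.053] rows 5
[{"dx": 0.06, "dy": -0.07, "dz": -0.51, "ax": 0, "ay": -0.01, "az": -0.11}, {"dx": 0.06, "dy": -0.07, "dz": -0.51, "ax": 0, "ay": -0.01, "az": -0.11}, {"dx": 0.06, "dy": -0.07, "dz": -0.51, "ax": 0, "ay": -0.01, "az": -0.11}, {"dx": 0.06, "dy": -0.07, "dz": -0.51, "ax": 0, "ay": -0.01, "az": -0.11}, {"dx": 0.06, "dy": -0.07, "dz": -0.51, "ax": 0, "ay": -0.01, "az": -0.11}]
now [0.4532 0.1182 0.0631] yaw 11.9 zaxis [ 0.005  0.002 -1.   ] F [-0.1  0.5 -0. ] op 0.0594 t 4.57
dist [0.1618 0.1253 0.0769] turn [-0.    -0.005 -0.175] rows 8
[{"dx": 0.77, "dy": -0.37, "dz": -0.32, "ax": 0, "ay": -0.01, "az": -0.22}, {"dx": 0.78, "dy": -0.35, "dz": -0.32, "ax": 0, "ay": -0.01, "az": -0.22}, {"dx": 0.78, "dy": -0.34, "dz": -0.32, "ax": 0, "ay": -0.01, "az": -0.22}, {"dx": 0.79, "dy": -0.32, "dz": -0.32, "ax": 0, "ay": -0.01, "az": -0.22}, {"dx": 0.8, "dy": -0.3, "dz": -0.32, "ax": 0, "ay": -0.01, "az": -0.22}]
[{"dx": 0.8, "dy": -0.29, "dz": -0.32, "ax": 0, "ay": -0.01, "az": -0.22}, {"dx": 0.81, "dy": -0.27, "dz": -0.32, "ax": 0, "ay": -0.01, "az": -0.22}, {"dx": 0.82, "dy": -0.25, "dz": -0.32, "ax": 0, "ay": -0.01, "az": -0.22}]
```

Emit:
{"api": "play_rows", "payload": {
  "series": [
    {"dx":0,"dy":0,"dz":0,"ax":0,"ay":0,"az":0},
    {"dx":0,"dy":0,"dz":0,"ax":0,"ay":0,"az":0},
    {"dx":0,"dy":0,"dz":-0.3,"ax":0,"ay":0,"az":0},
    {"dx":0,"dy":0,"dz":-0.5,"ax":0,"ay":0,"az":0},
    {"dx":0,"dy":0,"dz":-0.5,"ax":0,"ay":0,"az":0}
  ]
}}

```text
time_s: 4.98
tool_pos: [0.4498, 0.1172, 0.1013]
eef_rot: [3.124, 0.328, -0.005]
contact_force: [-0.6, 0.2, -1.8]
opening: 0.0597
```

Emit:
{"api": "play_rows", "payload": {
  "series": [
    {"dx":0.2,"dy":-0.1,"dz":-0.5,"ax":0,"ay":0,"az":0},
    {"dx":0.5,"dy":-0.3,"dz":-0.3,"ax":0,"ay":0,"az":-0.2},
    {"dx":0.78,"dy":-0.35,"dz":-0.2,"ax":0,"ay":0,"az":-0.3},
    {"dx":0.78,"dy":-0.35,"dz":0,"ax":0,"ay":0,"az":-0.3},
    {"dx":0.78,"dy":-0.3,"dz":0,"ax":0,"ay":0,"az":-0.3}
  ]
}}

```text
time_s: 5.4
tool_pos: [0.525, 0.1767, 0.1373]
eef_rot: [3.096, 0.5, -0.014]
contact_force: [-0.2, -0.1, -2.6]
opening: 0.0596
```

```bash
python3 plan.py .615 .2435 .1 22 .8
```

```text
now [0.525  0.1767 0.1373] yaw 18.3 zaxis [-0.008 -0.006 -1.   ] F [-0.2 -0.1 -2.6] op 0.0596 t 5.4
dist [ 0.09    0.0668 -0.0373] turn [ 0.003  0.009 -0.064] rows 5
[{"dx": 0.71, "dy": -0.24, "dz": 0.24, "ax": 0.01, "ay": 0.02, "az": -0.13}, {"dx": 0.71, "dy": -0.23, "dz": 0.24, "ax": 0.01, "ay": 0.02, "az": -0.13}, {"dx": 0.72, "dy": -0.22, "dz": 0.24, "ax": 0.01, "ay": 0.02, "az": -0.13}, {"dx": 0.72, "dy": -0.21, "dz": 0.25, "ax": 0.01, "ay": 0.02, "az": -0.13}, {"dx": 0.72, "dy": -0.2, "dz": 0.25, "ax": 0.01, "ay": 0.02, "az": -0.13}]
```

Emit:
{"api": "play_rows", "payload": {
  "series": [
    {"dx":0.71,"dy":-0.24,"dz":0.24,"ax":0.01,"ay":0.02,"az":-0.13},
    {"dx":0.71,"dy":-0.23,"dz":0.24,"ax":0.01,"ay":0.02,"az":-0.13},
    {"dx":0.72,"dy":-0.22,"dz":0.24,"ax":0.01,"ay":0.02,"az":-0.13},
    {"dx":0.65,"dy":-0.21,"dz":0.25,"ax":0.01,"ay":0.02,"az":-0.13},
    {"dx":0.4,"dy":-0.1,"dz":0.25,"ax":0.01,"ay":0.02,"az":0}
  ]
}}

```text
time_s: 5.82
tool_pos: [0.6102, 0.242, 0.1037]
eef_rot: [-3.082, -0.587, -0.007]
contact_force: [0.2, -0.2, -1.0]
opening: 0.0594
```

```bash
python3 plan.py .615 .2435 .03 22 .5
```

```text
now [0.6102 0.242  0.1037] yaw 21.6 zaxis [ 0.004  0.005 -1.   ] F [ 0.2 -0.2 -1. ] op 0.0594 t 5.82
dist [ 0.0048  0.0015 -0.0737] turn [-0.004 -0.005 -0.008] rows 5
[{"dx": 0.03, "dy": 0, "dz": 0.49, "ax": -0.01, "ay": -0.01, "az": -0.02}, {"dx": 0.03, "dy": 0, "dz": 0.49, "ax": -0.01, "ay": -0.01, "az": -0.02}, {"dx": 0.03, "dy": 0, "dz": 0.49, "ax": -0.01, "ay": -0.01, "az": -0.02}, {"dx": 0.03, "dy": 0, "dz": 0.49, "ax": -0.01, "ay": -0.01, "az": -0.02}, {"dx": 0.03, "dy": 0, "dz": 0.49, "ax": -0.01, "ay": -0.01, "az": -0.02}]
```

Emit:
{"api": "play_rows", "payload": {
  "series": [
    {"dx":0.02,"dy":0,"dz":0.49,"ax":-0.01,"ay":-0.01,"az":0},
    {"dx":0.02,"dy":0,"dz":0.49,"ax":-0.01,"ay":-0.01,"az":0},
    {"dx":0.02,"dy":0,"dz":0.49,"ax":-0.01,"ay":-0.01,"az":0},
    {"dx":0.02,"dy":0,"dz":0.49,"ax":-0.01,"ay":-0.01,"az":0},
    {"dx":0,"dy":0,"dz":0.2,"ax":0,"ay":0,"az":0}
  ]
}}

```text
time_s: 6.23
tool_pos: [0.6108, 0.2423, 0.0329]
eef_rot: [3.086, 0.588, -0.004]
contact_force: [-0.8, -0.6, -1.9]
opening: 0.0598
```

Emit:
{"api": "play_rows", "payload": {
  "series": [
    {"dx":0,"dy":0,"dz":0,"ax":0,"ay":0,"az":0}
  ]
}}

```text
time_s: 6.32
tool_pos: [0.6089, 0.241, 0.0306]
eef_rot: [3.084, 0.588, -0.011]
contact_force: [-0.6, 0.5, -2.2]
opening: 0.0596
```

```bash
python3 plan.py .615 .2435 .0175 22 .5
```

```text
now [0.6089 0.241  0.0306] yaw 21.6 zaxis [-0.006 -0.003 -1.   ] F [-0.6  0.5 -2.2] op 0.0596 t 6.32
dist [ 0.0061  0.0025 -0.0131] turn [ 0.001  0.007 -0.007] rows 1
[{"dx": 0.22, "dy": 0, "dz": 0.43, "ax": 0.01, "ay": 0.07, "az": -0.07}]
```

Emit:
{"api": "play_rows", "payload": {
  "series": [
    {"dx":0.1,"dy":0,"dz":0.15,"ax":0,"ay":0.07,"az":0},
    {"dx":0.05,"dy":0,"dz":0.12,"ax":0,"ay":0,"az":0},
    {"dx":0,"dy":0,"dz":0.1,"ax":0,"ay":0,"az":0}
  ]
}}

```text
time_s: 6.57
tool_pos: [0.6131, 0.242, 0.019]
eef_rot: [3.085, 0.587, 0.001]
contact_force: [0.1, 0.6, -1.8]
opening: 0.0596
```

Emit:
{"api": "play_rows", "payload": {
  "series": [
    {"dx":0,"dy":0,"dz":0.08,"ax":0,"ay":0,"az":0}
  ]
}}

```text
time_s: 6.65
tool_pos: [0.6134, 0.242, 0.0167]
eef_rot: [3.085, 0.587, 0.002]
contact_force: [0.5, 0.3, -1.9]
opening: 0.0597
```

```bash
python3 plan.py .615 .2435 .0165 22 .5
```

```text
now [0.6134 0.242  0.0167] yaw 21.5 zaxis [ 0.001 -0.001 -1.   ] F [ 0.5  0.3 -1.9] op 0.0597 t 6.65
dist [ 0.0016  0.0015 -0.0002] turn [ 0.001 -0.001 -0.008] rows 1
[{"dx": 0.07, "dy": -0.03, "dz": 0.01, "ax": 0.01, "ay": -0.01, "az": -0.08}]
```

Emit:
{"api": "play_rows", "payload": {
  "series": [
    {"dx":0,"dy":0,"dz":0.06,"ax":0,"ay":0,"az":0},
    {"dx":0,"dy":0,"dz":0.04,"ax":0,"ay":0,"az":0}
  ]
}}

```text
time_s: 6.82
tool_pos: [0.6136, 0.2419, 0.0161]
eef_rot: [3.085, 0.586, 0.003]
contact_force: [-1.8, -1.5, 5.4]
opening: 0.0597
```

```bash
python3 plan.py .615 .2435 .0165 22 .5|head -2
```

```text
now [0.6136 0.2419 0.0161] yaw 21.5 zaxis [ 0.002 -0.001 -1.   ] F [-1.8 -1.5  5.4] op 0.0597 t 6.82
dist [0.0014 0.0016 0.0004] turn [ 0.002 -0.001 -0.009] rows 1
```

Emit:
{"api": "play_rows", "payload": {
  "series": [
    {"dx":0,"dy":0,"dz":0,"ax":0,"ay":0,"az":0},
    {"dx":0,"dy":0,"dz":0,"ax":0,"ay":0,"az":0},
    {"dx":0,"dy":0,"dz":0,"ax":0,"ay":0,"az":0},
    {"dx":0,"dy":0,"dz":0,"ax":0,"ay":0,"az":0},
    {"dx":0,"dy":0,"dz":0,"ax":0,"ay":0,"az":0}
  ],
  "gripper": 0.9
}}

```text
time_s: 7.23
tool_pos: [0.6159, 0.2432, 0.0188]
eef_rot: [3.086, 0.586, 0.012]
contact_force: [-0.1, -0.7, -0.1]
opening: 0.088
```

Emit:
{"api": "play_rows", "payload": {
  "series": [
    {"dx":0,"dy":0,"dz":0,"ax":0,"ay":0,"az":0},
    {"dx":0,"dy":0,"dz":-0.2,"ax":0,"ay":0,"az":0},
    {"dx":0,"dy":0,"dz":-0.4,"ax":0,"ay":0,"az":0},
    {"dx":0,"dy":0,"dz":-0.7,"ax":0,"ay":0,"az":0},
    {"dx":0,"dy":0,"dz":-0.8,"ax":0,"ay":0,"az":0}
  ]
}}

```text
time_s: 7.65
tool_pos: [0.6119, 0.2414, 0.0801]
eef_rot: [3.084, 0.587, -0.004]
contact_force: [0.6, 1.1, 0.8]
opening: 0.0891
```

Emit:
{"api": "play_rows", "payload": {
  "series": [
    {"dx":0,"dy":0,"dz":-0.9,"ax":0,"ay":0,"az":0},
    {"dx":0,"dy":0,"dz":-0.9,"ax":0,"ay":0,"az":0},
    {"dx":0,"dy":0,"dz":-0.9,"ax":0,"ay":0,"az":0}
  ]
}}

```text
time_s: 7.9
tool_pos: [0.6107, 0.2413, 0.1661]
eef_rot: [3.084, 0.588, -0.007]
contact_force: [0.2, -0.5, -0.1]
opening: 0.0893
```

```bash
python3 plan.py .446 -.0723 .19 -16.5
```

```text
now [0.6107 0.2413 0.1661] yaw 21.6 zaxis [-0.004 -0.003 -1.   ] F [ 0.2 -0.5 -0.1] op 0.0893 t 7.9
dist [-0.1647 -0.3136  0.0239] turn [0.003 0.004 0.665] rows 12
[{"dx": -0.75, "dy": 0.64, "dz": -0.06, "ax": 0, "ay": 0, "az": 0.55}, {"dx": -0.71, "dy": 0.68, "dz": -0.06, "ax": 0, "ay": 0, "az": 0.55}, {"dx": -0.67, "dy": 0.72, "dz": -0.06, "ax": 0, "ay": 0, "az": 0.55}, {"dx": -0.63, "dy": 0.76, "dz": -0.06, "ax": 0, "ay": 0, "az": 0.55}, {"dx": -0.59, "dy": 0.79, "dz": -0.06, "ax": 0, "ay": 0, "az": 0.55}]
[{"dx": -0.54, "dy": 0.82, "dz": -0.06, "ax": 0, "ay": 0, "az": 0.55}, {"dx": -0.5, "dy": 0.85, "dz": -0.06, "ax": 0, "ay": 0, "az": 0.55}, {"dx": -0.45, "dy": 0.88, "dz": -0.06, "ax": 0, "ay": 0, "az": 0.55}, {"dx": -0.4, "dy": 0.9, "dz": -0.06, "ax": 0, "ay": 0, "az": 0.55}, {"dx": -0.35, "dy": 0.92, "dz": -0.07, "ax": 0, "ay": 0, "az": 0.55}]
[{"dx": -0.3, "dy": 0.94, "dz": -0.07, "ax": 0, "ay": 0, "az": 0.55}, {"dx": -0.24, "dy": 0.95, "dz": -0.07, "ax": 0, "ay": 0, "az": 0.55}]
```

Emit:
{"api": "play_rows", "payload": {
  "series": [
    {"dx":-0.75,"dy":0.64,"dz":-0.06,"ax":0,"ay":0,"az":0.55},
    {"dx":-0.71,"dy":0.68,"dz":-0.06,"ax":0,"ay":0,"az":0.55},
    {"dx":-0.67,"dy":0.72,"dz":-0.06,"ax":0,"ay":0,"az":0.55},
    {"dx":-0.63,"dy":0.76,"dz":-0.06,"ax":0,"ay":0,"az":0.55},
    {"dx":-0.59,"dy":0.79,"dz":-0.06,"ax":0,"ay":0,"az":0.55}
  ]
}}

```text
time_s: 8.32
tool_pos: [0.5459, 0.1188, 0.1883]
eef_rot: [-3.126, -0.157, -0.03]
contact_force: [0.3, -0.8, 0.6]
opening: 0.0892
```

Emit:
{"api": "play_rows", "payload": {
  "series": [
    {"dx":-0.54,"dy":0.82,"dz":-0.06,"ax":0,"ay":0,"az":0.55},
    {"dx":-0.5,"dy":0.85,"dz":-0.06,"ax":0,"ay":0,"az":0.55},
    {"dx":-0.45,"dy":0.88,"dz":-0.06,"ax":0,"ay":0,"az":0.55},
    {"dx":-0.4,"dy":0.9,"dz":-0.06,"ax":0,"ay":0,"az":0.55},
    {"dx":-0.3,"dy":0.8,"dz":-0.07,"ax":0,"ay":0,"az":0.55}
  ]
}}

```text
time_s: 8.73
tool_pos: [0.4747, -0.014, 0.2008]
eef_rot: [-3.114, 0.292, -0.038]
contact_force: [0.2, 0.1, -0.0]
opening: 0.089
```

```bash
python3 plan.py .446 -.0723 .15 -16.5 .8
```

```text
now [ 0.4747 -0.014   0.2008] yaw -10.7 zaxis [ 0.025  0.012 -1.   ] F [ 0.2  0.1 -0. ] op 0.089 t 8.73
dist [-0.0287 -0.0583 -0.0508] turn [-0.017 -0.022  0.101] rows 4
[{"dx": -0.15, "dy": 0.53, "dz": 0.41, "ax": -0.04, "ay": -0.06, "az": 0.25}, {"dx": -0.14, "dy": 0.53, "dz": 0.41, "ax": -0.04, "ay": -0.06, "az": 0.25}, {"dx": -0.12, "dy": 0.53, "dz": 0.42, "ax": -0.04, "ay": -0.06, "az": 0.25}, {"dx": -0.11, "dy": 0.53, "dz": 0.42, "ax": -0.04, "ay": -0.06, "az": 0.25}]
```

Emit:
{"api": "play_rows", "payload": {
  "series": [
    {"dx":-0.15,"dy":0.53,"dz":0.3,"ax":-0.04,"ay":-0.06,"az":0.25},
    {"dx":-0.14,"dy":0.53,"dz":0.4,"ax":-0.04,"ay":-0.06,"az":0.25},
    {"dx":-0.12,"dy":0.5,"dz":0.4,"ax":-0.04,"ay":-0.06,"az":0.25},
    {"dx":-0.1,"dy":0.3,"dz":0.3,"ax":-0.04,"ay":-0.06,"az":0.25},
    {"dx":0,"dy":0,"dz":0,"ax":0,"ay":0,"az":0}
  ]
}}

```text
time_s: 9.15
tool_pos: [0.4461, -0.0719, 0.1594]
eef_rot: [3.105, -0.469, 0.005]
contact_force: [0.0, -0.3, 0.3]
opening: 0.0891
```

```bash
python3 plan.py .446 -.0723 .15 -16.5 .8
```

```text
now [ 0.4461 -0.0719  0.1594] yaw -17.2 zaxis [ 0.003 -0.002 -1.   ] F [ 0.  -0.3  0.3] op 0.0891 t 9.15
dist [-0.0001 -0.0004 -0.0094] turn [ 0.001 -0.003 -0.012] rows 1
[{"dx": 0, "dy": 0.01, "dz": 0.31, "ax": 0.01, "ay": -0.03, "az": -0.12}]
```

Emit:
{"api": "play_rows", "payload": {
  "series": [
    {"dx":0,"dy":0,"dz":0.5,"ax":0,"ay":-0.03,"az":-0.1},
    {"dx":0,"dy":0,"dz":0.5,"ax":0,"ay":0,"az":0},
    {"dx":-0.03,"dy":0,"dz":0.5,"ax":0,"ay":0,"az":0},
    {"dx":-0.03,"dy":0,"dz":0.5,"ax":0,"ay":0,"az":0},
    {"dx":-0.03,"dy":0,"dz":0.5,"ax":0,"ay":0,"az":0}
  ]
}}

```text
time_s: 9.57
tool_pos: [0.4511, -0.0664, 0.0848]
eef_rot: [-3.107, 0.441, -0.018]
contact_force: [-0.2, 0.3, 0.4]
opening: 0.0896
```

```bash
python3 plan.py .446 -.0723 .061 -16.5 .8
```

```text
now [ 0.4511 -0.0664  0.0848] yaw -16.2 zaxis [ 0.012  0.001 -1.   ] F [-0.2  0.3  0.4] op 0.0896 t 9.57
dist [-0.0051 -0.0059 -0.0238] turn [-0.005 -0.011  0.006] rows 2
[{"dx": -0.06, "dy": 0.12, "dz": 0.4, "ax": -0.02, "ay": -0.05, "az": 0.03}, {"dx": -0.06, "dy": 0.12, "dz": 0.4, "ax": -0.02, "ay": -0.05, "az": 0.03}]
```

Emit:
{"api": "play_rows", "payload": {
  "series": [
    {"dx":-0.1,"dy":0.12,"dz":0.35,"ax":-0.02,"ay":-0.07,"az":0},
    {"dx":-0.08,"dy":0.1,"dz":0.3,"ax":-0.02,"ay":-0.05,"az":0},
    {"dx":0,"dy":0,"dz":0,"ax":0,"ay":0,"az":0}
  ]
}}

```text
time_s: 9.82
tool_pos: [0.4445, -0.0681, 0.0622]
eef_rot: [-3.109, 0.431, 0.007]
contact_force: [0.7, 0.0, -0.8]
opening: 0.0898
```

```bash
python3 plan.py .446 -.0723 .061 -16.5 .8
```

```text
now [ 0.4445 -0.0681  0.0622] yaw -15.8 zaxis [-0.004  0.003 -1.   ] F [ 0.7  0.  -0.8] op 0.0898 t 9.82
dist [ 0.0015 -0.0042 -0.0012] turn [-0.002  0.005  0.013] rows 1
[{"dx": 0.09, "dy": 0.12, "dz": 0.04, "ax": -0.02, "ay": 0.05, "az": 0.13}]
```

Emit:
{"api": "play_rows", "payload": {
  "series": [
    {"dx":0.06,"dy":0.14,"dz":0.04,"ax":-0.02,"ay":0.05,"az":0.13},
    {"dx":0,"dy":0,"dz":0,"ax":0,"ay":0,"az":0}
  ]
}}

```text
time_s: 9.98
tool_pos: [0.4457, -0.0723, 0.061]
eef_rot: [-3.109, 0.451, -0.001]
contact_force: [-0.4, -0.4, -0.4]
opening: 0.0891
```

```bash
python3 plan.py .446 -.0723 .061 -16.5 .8
```

```text
now [ 0.4457 -0.0723  0.061 ] yaw -16.5 zaxis [ 0.001  0.    -1.   ] F [-0.4 -0.4 -0.4] op 0.0891 t 9.98
dist [ 0.0003  0.     -0.    ] turn [-0.    -0.001 -0.   ] rows 1
[{"dx": 0.01, "dy": 0, "dz": 0, "ax": 0, "ay": -0.01, "az": 0}]
```

Emit:
{"api": "play_rows", "payload": {
  "series": [
    {"dx":0,"dy":0,"dz":0,"ax":0,"ay":0,"az":0},
    {"dx":0,"dy":0,"dz":0,"ax":0,"ay":0,"az":0},
    {"dx":0,"dy":0,"dz":0,"ax":0,"ay":0,"az":0},
    {"dx":0,"dy":0,"dz":0,"ax":0,"ay":0,"az":0},
    {"dx":0,"dy":0,"dz":0,"ax":0,"ay":0,"az":0}
  ],
  "gripper": -1
}}

```text
time_s: 10.4
tool_pos: [0.4479, -0.0729, 0.0633]
eef_rot: [-3.109, 0.453, -0.009]
contact_force: [0.5, -0.0, 0.6]
opening: 0.0595
```

Emit:
{"api": "play_rows", "payload": {
  "series": [
    {"dx":0,"dy":0,"dz":0,"ax":0,"ay":0,"az":0},
    {"dx":0,"dy":0,"dz":0,"ax":0,"ay":0,"az":0},
    {"dx":0,"dy":0,"dz":0,"ax":0,"ay":0,"az":0},
    {"dx":0,"dy":0,"dz":0,"ax":0,"ay":0,"az":0},
    {"dx":0,"dy":0,"dz":0,"ax":0,"ay":0,"az":0}
  ]
}}

```text
time_s: 10.82
tool_pos: [0.4483, -0.073, 0.0637]
eef_rot: [-3.108, 0.453, -0.011]
contact_force: [0.2, -0.3, 0.4]
opening: 0.045
```

```bash
python3 plan.py .446 -.0723 .061 -16.5 .8
```

```text
now [ 0.4483 -0.073   0.0637] yaw -16.6 zaxis [ 0.007 -0.001 -1.   ] F [ 0.2 -0.3  0.4] op 0.045 t 10.82
dist [-0.0023  0.0007 -0.0027] turn [-0.001 -0.007 -0.002] rows 1
[{"dx": -0.08, "dy": 0, "dz": 0.09, "ax": -0.01, "ay": -0.07, "az": -0.02}]
```

Emit:
{"api": "play_rows", "payload": {
  "series": [
    {"dx":0,"dy":0,"dz":0,"ax":0,"ay":0,"az":0},
    {"dx":0,"dy":0,"dz":-0.3,"ax":0,"ay":0,"az":0},
    {"dx":0,"dy":0,"dz":-0.6,"ax":0,"ay":0,"az":0},
    {"dx":0,"dy":0,"dz":-0.7,"ax":0,"ay":0,"az":0},
    {"dx":0,"dy":0,"dz":-0.7,"ax":0,"ay":0,"az":0}
  ]
}}

```text
time_s: 11.23
tool_pos: [0.443, -0.0721, 0.132]
eef_rot: [3.109, -0.451, -0.009]
contact_force: [1.0, 0.0, -1.8]
opening: 0.0447
```

Emit:
{"api": "play_rows", "payload": {
  "series": [
    {"dx":0,"dy":0,"dz":-0.5,"ax":0,"ay":0,"az":0},
    {"dx":0,"dy":0,"dz":-0.2,"ax":0,"ay":0,"az":0}
  ]
}}

```text
time_s: 11.4
tool_pos: [0.4436, -0.072, 0.1569]
eef_rot: [-3.109, 0.451, 0.005]
contact_force: [0.3, -0.3, -2.2]
opening: 0.0448
```

```bash
python3 plan.py .4527 .1206 .145 9.2 .75
```

```text
now [ 0.4436 -0.072   0.1569] yaw -16.5 zaxis [-0.003  0.    -1.   ] F [ 0.3 -0.3 -2.2] op 0.0448 t 11.4
dist [ 0.0091  0.1926 -0.0119] turn [-0.     0.003 -0.449] rows 9
[{"dx": -0.17, "dy": -0.69, "dz": 0.04, "ax": 0, "ay": 0, "az": -0.5}, {"dx": -0.14, "dy": -0.7, "dz": 0.04, "ax": 0, "ay": 0, "az": -0.5}, {"dx": -0.1, "dy": -0.71, "dz": 0.04, "ax": 0, "ay": 0, "az": -0.5}, {"dx": -0.07, "dy": -0.71, "dz": 0.04, "ax": 0, "ay": 0, "az": -0.5}, {"dx": -0.03, "dy": -0.71, "dz": 0.04, "ax": 0, "ay": 0, "az": -0.5}]
[{"dx": 0.01, "dy": -0.71, "dz": 0.04, "ax": 0, "ay": 0, "az": -0.5}, {"dx": 0.04, "dy": -0.71, "dz": 0.04, "ax": 0, "ay": 0, "az": -0.5}, {"dx": 0.08, "dy": -0.71, "dz": 0.04, "ax": 0, "ay": 0, "az": -0.5}, {"dx": 0.11, "dy": -0.71, "dz": 0.04, "ax": 0, "ay": 0, "az": -0.5}]
```

Emit:
{"api": "play_rows", "payload": {
  "series": [
    {"dx":-0.1,"dy":-0.4,"dz":0,"ax":0,"ay":0,"az":-0.4},
    {"dx":-0.14,"dy":-0.7,"dz":0,"ax":0,"ay":0,"az":-0.5},
    {"dx":-0.1,"dy":-0.71,"dz":0.04,"ax":0,"ay":0,"az":-0.5},
    {"dx":-0.07,"dy":-0.71,"dz":0.04,"ax":0,"ay":0,"az":-0.5},
    {"dx":-0.03,"dy":-0.71,"dz":0.04,"ax":0,"ay":0,"az":-0.5}
  ]
}}

```text
time_s: 11.82
tool_pos: [0.4473, 0.0265, 0.1533]
eef_rot: [3.138, -0.064, -0.004]
contact_force: [0.2, 0.2, -1.9]
opening: 0.0447
```

```bash
python3 plan.py .4527 .1206 .145 9.2 .75
```

```text
now [0.4473 0.0265 0.1533] yaw -2.3 zaxis [-0.002 -0.002 -1.   ] F [ 0.2  0.2 -1.9] op 0.0447 t 11.82
dist [ 0.0054  0.0941 -0.0083] turn [ 0.002  0.002 -0.202] rows 5
[{"dx": 0.01, "dy": -0.63, "dz": 0.05, "ax": 0, "ay": 0, "az": -0.4}, {"dx": 0.04, "dy": -0.63, "dz": 0.05, "ax": 0, "ay": 0, "az": -0.4}, {"dx": 0.06, "dy": -0.63, "dz": 0.05, "ax": 0, "ay": 0, "az": -0.4}, {"dx": 0.09, "dy": -0.62, "dz": 0.05, "ax": 0, "ay": 0, "az": -0.4}, {"dx": 0.11, "dy": -0.62, "dz": 0.06, "ax": 0, "ay": 0, "az": -0.4}]
```

Emit:
{"api": "play_rows", "payload": {
  "series": [
    {"dx":0.01,"dy":-0.63,"dz":0.05,"ax":0,"ay":0,"az":-0.4},
    {"dx":0.04,"dy":-0.63,"dz":0.05,"ax":0,"ay":0,"az":-0.4},
    {"dx":0.06,"dy":-0.63,"dz":0.05,"ax":0,"ay":0,"az":-0.4},
    {"dx":0.09,"dy":-0.5,"dz":0.05,"ax":0,"ay":0,"az":-0.4},
    {"dx":0.08,"dy":-0.3,"dz":0.1,"ax":0,"ay":0,"az":-0.3}
  ]
}}

```text
time_s: 12.23
tool_pos: [0.4475, 0.1196, 0.1402]
eef_rot: [-3.128, -0.278, 0.015]
contact_force: [-0.4, -0.3, -2.3]
opening: 0.045
```

Emit:
{"api": "play_rows", "payload": {
  "series": [
    {"dx":0,"dy":0,"dz":0,"ax":0,"ay":0,"az":0}
  ]
}}

```text
time_s: 12.32
tool_pos: [0.4466, 0.1225, 0.1392]
eef_rot: [-3.125, -0.288, 0.017]
contact_force: [-0.3, -0.6, -2.5]
opening: 0.0449
```

```bash
python3 plan.py .4527 .1206 .11 9.2 .5
```

```text
now [0.4466 0.1225 0.1392] yaw 10.5 zaxis [-0.011  0.002 -1.   ] F [-0.3 -0.6 -2.5] op 0.0449 t 12.32
dist [ 0.0061 -0.0019 -0.0292] turn [-0.004  0.011  0.023] rows 2
[{"dx": 0.1, "dy": 0.05, "dz": 0.49, "ax": -0.02, "ay": 0.05, "az": 0.12}, {"dx": 0.1, "dy": 0.05, "dz": 0.49, "ax": -0.02, "ay": 0.05, "az": 0.12}]
```

Emit:
{"api": "play_rows", "payload": {
  "series": [
    {"dx":0.1,"dy":0.05,"dz":0.4,"ax":-0.02,"ay":0.05,"az":0.12},
    {"dx":0.08,"dy":0.03,"dz":0.35,"ax":-0.02,"ay":0.05,"az":0.1},
    {"dx":0,"dy":0,"dz":0.1,"ax":0,"ay":0,"az":0}
  ]
}}

```text
time_s: 12.57
tool_pos: [0.451, 0.1212, 0.112]
eef_rot: [3.13, 0.256, -0.004]
contact_force: [-0.2, -0.8, -1.7]
opening: 0.0447
```

```bash
python3 plan.py .4527 .1206 .097 9.2 .5
```

```text
now [0.451  0.1212 0.112 ] yaw 9.4 zaxis [-0.002 -0.001 -1.   ] F [-0.2 -0.8 -1.7] op 0.0447 t 12.57
dist [ 0.0017 -0.0006 -0.015 ] turn [0.001 0.002 0.003] rows 1
[{"dx": 0.05, "dy": 0.03, "dz": 0.5, "ax": 0.01, "ay": 0.02, "az": 0.03}]
```

Emit:
{"api": "play_rows", "payload": {
  "series": [
    {"dx":0.03,"dy":0.02,"dz":0.2,"ax":0,"ay":0,"az":0.03},
    {"dx":0,"dy":0,"dz":0.15,"ax":0,"ay":0,"az":0},
    {"dx":0,"dy":0,"dz":0.08,"ax":0,"ay":0,"az":0}
  ]
}}

```text
time_s: 12.82
tool_pos: [0.451, 0.1187, 0.0975]
eef_rot: [3.129, 0.249, -0.008]
contact_force: [-0.0, -0.9, -2.4]
opening: 0.0451
```

```bash
python3 plan.py .4527 .1206 .0937 9.2 .5
```

```text
now [0.451  0.1187 0.0975] yaw 9.1 zaxis [-0.005 -0.003 -1.   ] F [-0.  -0.9 -2.4] op 0.0451 t 12.82
dist [ 0.0017  0.0019 -0.0038] turn [ 0.002  0.005 -0.002] rows 1
[{"dx": 0.07, "dy": -0.05, "dz": 0.13, "ax": 0.02, "ay": 0.05, "az": -0.02}]
```

Emit:
{"api": "play_rows", "payload": {
  "series": [
    {"dx":0.06,"dy":-0.05,"dz":0.07,"ax":0.02,"ay":0.05,"az":0},
    {"dx":0,"dy":0,"dz":0.05,"ax":0,"ay":0,"az":0},
    {"dx":0,"dy":0,"dz":0.04,"ax":0,"ay":0,"az":0}
  ]
}}

```text
time_s: 13.07
tool_pos: [0.4526, 0.1198, 0.0935]
eef_rot: [3.131, 0.247, 0.0]
contact_force: [-5.6, -2.7, 28.2]
opening: 0.0449
```

```bash
python3 plan.py .4527 .1206 .0937 9.2 .5
```

```text
now [0.4526 0.1198 0.0935] yaw 9.0 zaxis [ 0.    -0.001 -1.   ] F [-5.6 -2.7 28.2] op 0.0449 t 13.07
dist [0.0001 0.0008 0.0002] turn [ 0.001 -0.    -0.003] rows 1
[{"dx": 0.01, "dy": -0.02, "dz": -0.01, "ax": 0.01, "ay": 0, "az": -0.03}]
```

Emit:
{"api": "play_rows", "payload": {
  "series": [
    {"dx":0,"dy":0,"dz":-0.02,"ax":0,"ay":0,"az":0}
  ]
}}

```text
time_s: 13.15
tool_pos: [0.4528, 0.1199, 0.0946]
eef_rot: [3.131, 0.247, 0.002]
contact_force: [-1.1, 0.6, -1.0]
opening: 0.0448
```

Emit:
{"api": "play_rows", "payload": {
  "series": [
    {"dx":0,"dy":0,"dz":0,"ax":0,"ay":0,"az":0},
    {"dx":0,"dy":0,"dz":0,"ax":0,"ay":0,"az":0},
    {"dx":0,"dy":0,"dz":0,"ax":0,"ay":0,"az":0},
    {"dx":0,"dy":0,"dz":0,"ax":0,"ay":0,"az":0},
    {"dx":0,"dy":0,"dz":0,"ax":0,"ay":0,"az":0}
  ],
  "gripper": 0.9
}}

```text
time_s: 13.57
tool_pos: [0.4545, 0.1204, 0.0959]
eef_rot: [3.132, 0.247, 0.008]
contact_force: [-0.4, -0.2, -1.1]
opening: 0.075
```

Emit:
{"api": "play_rows", "payload": {
  "series": [
    {"dx":0,"dy":0,"dz":-0.1,"ax":0,"ay":0,"az":0},
    {"dx":0,"dy":0,"dz":-0.3,"ax":0,"ay":0,"az":0},
    {"dx":0,"dy":0,"dz":-0.5,"ax":0,"ay":0,"az":0},
    {"dx":0,"dy":0,"dz":-0.9,"ax":0,"ay":0,"az":0},
    {"dx":0,"dy":0,"dz":-0.9,"ax":0,"ay":0,"az":0}
  ]
}}

```text
time_s: 13.98
tool_pos: [0.4501, 0.1194, 0.1767]
eef_rot: [3.13, 0.249, -0.011]
contact_force: [-0.2, -0.6, -0.3]
opening: 0.0893
```

Emit:
{"api": "play_rows", "payload": {
  "series": [
    {"dx":0,"dy":0,"dz":-1,"ax":0,"ay":0,"az":0},
    {"dx":0,"dy":0,"dz":-1,"ax":0,"ay":0,"az":0},
    {"dx":0,"dy":0,"dz":-1,"ax":0,"ay":0,"az":0}
  ]
}}

```text
time_s: 14.23
tool_pos: [0.4484, 0.1196, 0.2718]
eef_rot: [3.13, 0.252, -0.016]
contact_force: [0.4, -0.0, -0.6]
opening: 0.0894
```

```bash
python3 plan.py .6305 -.2158 .27 -19
python3 - <<'E'
from station import ctrl
import cv2
from fit import *
for n in("side","top"):
    d=ctrl.get_image(n); cv2.imwrite(f"pics/{n}2.png",d["img"][:,:,::-1]); W=cloud(d)
    P=pts(W,.453,.12,.06,.142,.156); print(n,"cartop",rect(P) if len(P)>9 else 0,len(P))
    P=pts(W,.613,.242,.06,.067,.08); print(n,"jartop",circfit(P,0) if len(P)>9 else 0,len(P))
    P=pts(W,.633,-.215,.07,.095,.17); print("botside",sidefit(P,.027,[.633,-.215]),len(P))
E
```

```text
now [0.4484 0.1196 0.2718] yaw 9.2 zaxis [-0.01  -0.002 -1.   ] F [ 0.4 -0.  -0.6] op 0.0894 t 14.23
dist [ 0.1821 -0.3354 -0.0018] turn [0.003 0.01  0.492] rows 13
[{"dx": 0.32, "dy": 0.92, "dz": 0, "ax": 0, "ay": 0.01, "az": 0.38}, {"dx": 0.36, "dy": 0.91, "dz": 0, "ax": 0, "ay": 0.01, "az": 0.38}, {"dx": 0.39, "dy": 0.9, "dz": 0, "ax": 0, "ay": 0.01, "az": 0.38}, {"dx": 0.43, "dy": 0.88, "dz": 0, "ax": 0, "ay": 0.01, "az": 0.38}, {"dx": 0.46, "dy": 0.86, "dz": 0, "ax": 0, "ay": 0.01, "az": 0.38}]
[{"dx": 0.49, "dy": 0.85, "dz": 0, "ax": 0, "ay": 0.01, "az": 0.38}, {"dx": 0.52, "dy": 0.83, "dz": 0, "ax": 0, "ay": 0.01, "az": 0.38}, {"dx": 0.55, "dy": 0.81, "dz": 0, "ax": 0, "ay": 0.01, "az": 0.38}, {"dx": 0.58, "dy": 0.78, "dz": 0, "ax": 0, "ay": 0.01, "az": 0.38}, {"dx": 0.61, "dy": 0.76, "dz": 0, "ax": 0, "ay": 0.01, "az": 0.38}]
[{"dx": 0.64, "dy": 0.74, "dz": 0, "ax": 0, "ay": 0.01, "az": 0.38}, {"dx": 0.67, "dy": 0.71, "dz": 0, "ax": 0, "ay": 0.01, "az": 0.38}, {"dx": 0.7, "dy": 0.69, "dz": 0, "ax": 0, "ay": 0.01, "az": 0.38}]
side cartop (array([0.45  , 0.1199]), array([0.0462, 0.0727]), 8.4) 440
side jartop (array([0.6105, 0.2423]), 0.0306) 319
botside [ 0.6306 -0.2174] 414
top cartop (array([0.4522, 0.1168]), array([0.0452, 0.0623]), 8.8) 487
top jartop (array([0.6365, 0.2447]), 0.0142) 24
botside [ 0.6316 -0.2154] 291
```

View pics/side2.png

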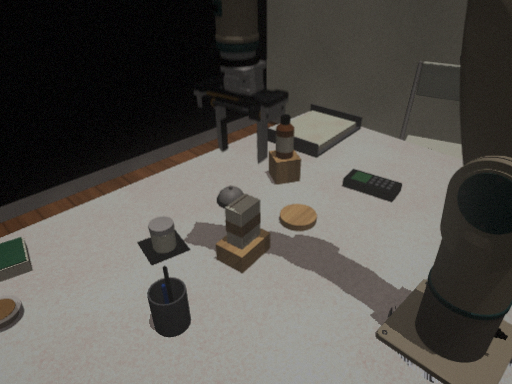

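The carton stands upright on the oblong riser at (243,222), within about 2 mm and 1°. The jar is on the mat at (163,235) and the low disc at (298,217) is free. Next is the bottle.

Emit:
{"api": "play_rows", "payload": {
  "series": [
    {"dx":0.32,"dy":0.92,"dz":0,"ax":0,"ay":0.01,"az":0.4},
    {"dx":0.36,"dy":0.91,"dz":0,"ax":0,"ay":0.01,"az":0.4},
    {"dx":0.39,"dy":0.9,"dz":0,"ax":0,"ay":0.01,"az":0.4},
    {"dx":0.43,"dy":0.88,"dz":0,"ax":0,"ay":0.01,"az":0.4},
    {"dx":0.46,"dy":0.86,"dz":0,"ax":0,"ay":0.01,"az":0.4}
  ]
}}

```text
time_s: 14.75
tool_pos: [0.5204, -0.0048, 0.2777]
eef_rot: [-3.137, 0.05, -0.013]
contact_force: [0.3, 0.3, -1.0]
opening: 0.0893
```

Emit:
{"api": "play_rows", "payload": {
  "series": [
    {"dx":0.49,"dy":0.85,"dz":0,"ax":0,"ay":0.01,"az":0.4},
    {"dx":0.52,"dy":0.83,"dz":0,"ax":0,"ay":0.01,"az":0.4},
    {"dx":0.55,"dy":0.81,"dz":0,"ax":0,"ay":0.01,"az":0.4},
    {"dx":0.58,"dy":0.78,"dz":0,"ax":0,"ay":0.01,"az":0.4},
    {"dx":0.5,"dy":0.6,"dz":0,"ax":0,"ay":0.01,"az":0.3}
  ]
}}

```text
time_s: 15.17
tool_pos: [0.5857, -0.1368, 0.2755]
eef_rot: [-3.116, 0.364, -0.011]
contact_force: [0.7, -0.0, 0.2]
opening: 0.0894
```

```bash
python3 plan.py .631 -.2162 .25 -19 .8;  python3 - <<'E'
from station import ctrl
from fit import *
for n in("side","top"):
    d=ctrl.get_image(n); W=cloud(d)
    P=pts(W,.453,.12,.06,.142,.156); print(n,"cartop",rect(P) if len(P)>9 else 0,len(P))
    P=pts(W,.613,.242,.06,.067,.08); print(n,"jartop",circfit(P,0) if len(P)>9 else 0,len(P))
    P=pts(W,.45,-.076,.065,.014,.026); print("low",rect(P),circfit(P,.05),len(P))
E
```

```text
now [ 0.5857 -0.1368  0.2755] yaw -13.3 zaxis [ 0.008  0.003 -1.   ] F [ 0.7 -0.   0.2] op 0.0894 t 15.17
dist [ 0.0453 -0.0794 -0.0255] turn [-0.005 -0.006  0.099] rows 4
[{"dx": 0.52, "dy": 0.56, "dz": 0.21, "ax": -0.01, "ay": -0.02, "az": 0.25}, {"dx": 0.53, "dy": 0.54, "dz": 0.21, "ax": -0.01, "ay": -0.02, "az": 0.25}, {"dx": 0.55, "dy": 0.53, "dz": 0.21, "ax": -0.01, "ay": -0.02, "az": 0.25}, {"dx": 0.56, "dy": 0.52, "dz": 0.21, "ax": -0.01, "ay": -0.02, "az": 0.25}]
side cartop (array([0.4507, 0.1196]), array([0.0472, 0.0738]), 7.3) 435
side jartop (array([0.6102, 0.2415]), 0.03) 324
low (array([ 0.4493, -0.077 ]), array([0.0991, 0.0986]), 85.2) (array([ 0.4498, -0.0783]), 0.0521) 661
top cartop (array([0.4514, 0.121 ]), array([0.0452, 0.0701]), 9.1) 678
top jartop (array([0.6115, 0.2421]), 0.0302) 454
low (array([ 0.451 , -0.0761]), array([0.0982, 0.0982]), 64.3) (array([ 0.4511, -0.0761]), 0.0502) 1256
```

Emit:
{"api": "play_rows", "payload": {
  "series": [
    {"dx":0.52,"dy":0.56,"dz":0.15,"ax":-0.01,"ay":-0.02,"az":0.25},
    {"dx":0.53,"dy":0.54,"dz":0.15,"ax":-0.01,"ay":-0.02,"az":0.25},
    {"dx":0.5,"dy":0.5,"dz":0.15,"ax":-0.01,"ay":-0.02,"az":0.25},
    {"dx":0.3,"dy":0.3,"dz":0.15,"ax":-0.01,"ay":-0.02,"az":0.15},
    {"dx":0,"dy":0,"dz":0,"ax":0,"ay":0,"az":0}
  ]
}}

```text
time_s: 15.68
tool_pos: [0.623, -0.2064, 0.2539]
eef_rot: [-3.096, 0.506, 0.013]
contact_force: [0.2, -0.4, -0.0]
opening: 0.0892
```

```bash
python3 plan.py .631 -.2162 .235 -19 .5
```

```text
now [ 0.623  -0.2064  0.2539] yaw -18.5 zaxis [-0.007  0.006 -1.   ] F [ 0.2 -0.4 -0. ] op 0.0892 t 15.68
dist [ 0.008  -0.0098 -0.0189] turn [-0.003  0.009  0.008] rows 2
[{"dx": 0.18, "dy": 0.11, "dz": 0.31, "ax": -0.02, "ay": 0.04, "az": 0.04}, {"dx": 0.18, "dy": 0.11, "dz": 0.31, "ax": -0.02, "ay": 0.04, "az": 0.04}]
```

Emit:
{"api": "play_rows", "payload": {
  "series": [
    {"dx":0.18,"dy":0.11,"dz":0.3,"ax":-0.02,"ay":0.04,"az":0.04},
    {"dx":0.15,"dy":0.1,"dz":0.2,"ax":-0.02,"ay":0.04,"az":0},
    {"dx":0,"dy":0,"dz":0,"ax":0,"ay":0,"az":0}
  ]
}}

```text
time_s: 15.93
tool_pos: [0.6296, -0.2123, 0.237]
eef_rot: [-3.099, 0.506, 0.004]
contact_force: [-1.0, -0.2, -0.3]
opening: 0.0895
```

```bash
python3 plan.py .631 -.2162 .128 -19 .5
```

```text
now [ 0.6296 -0.2123  0.237 ] yaw -18.6 zaxis [-0.002  0.002 -1.   ] F [-1.  -0.2 -0.3] op 0.0895 t 15.93
dist [ 0.0014 -0.0039 -0.109 ] turn [-0.001  0.003  0.008] rows 8
[{"dx": 0.01, "dy": 0.01, "dz": 0.45, "ax": 0, "ay": 0, "az": 0.01}, {"dx": 0.01, "dy": 0.01, "dz": 0.45, "ax": 0, "ay": 0, "az": 0.01}, {"dx": 0.01, "dy": 0.01, "dz": 0.45, "ax": 0, "ay": 0, "az": 0.01}, {"dx": 0.01, "dy": 0.01, "dz": 0.45, "ax": 0, "ay": 0, "az": 0.01}, {"dx": 0.01, "dy": 0.01, "dz": 0.45, "ax": 0, "ay": 0, "az": 0.01}]
[{"dx": 0.01, "dy": 0.01, "dz": 0.45, "ax": 0, "ay": 0, "az": 0.01}, {"dx": 0.01, "dy": 0.01, "dz": 0.45, "ax": 0, "ay": 0, "az": 0.01}, {"dx": 0.01, "dy": 0.01, "dz": 0.45, "ax": 0, "ay": 0, "az": 0.01}]
```

Emit:
{"api": "play_rows", "payload": {
  "series": [
    {"dx":0.01,"dy":0.03,"dz":0.45,"ax":0,"ay":0.01,"az":0.01},
    {"dx":0,"dy":0.03,"dz":0.45,"ax":0,"ay":0,"az":0.01},
    {"dx":-0.02,"dy":0.03,"dz":0.45,"ax":0,"ay":0,"az":0.01},
    {"dx":-0.02,"dy":0.03,"dz":0.45,"ax":0,"ay":0,"az":0.01},
    {"dx":-0.02,"dy":0.02,"dz":0.45,"ax":0,"ay":0,"az":0.01}
  ]
}}

```text
time_s: 16.35
tool_pos: [0.6286, -0.2094, 0.171]
eef_rot: [-3.097, 0.501, -0.007]
contact_force: [-0.8, -0.2, 0.7]
opening: 0.0892
```

```bash
python3 plan.py .631 -.2162 .128 -19 .5
```

```text
now [ 0.6286 -0.2094  0.171 ] yaw -18.4 zaxis [ 0.005  0.003 -1.   ] F [-0.8 -0.2  0.7] op 0.0892 t 16.35
dist [ 0.0024 -0.0068 -0.043 ] turn [-0.005 -0.004  0.011] rows 3
[{"dx": 0.05, "dy": 0.07, "dz": 0.48, "ax": -0.02, "ay": -0.01, "az": 0.04}, {"dx": 0.05, "dy": 0.06, "dz": 0.48, "ax": -0.02, "ay": -0.01, "az": 0.04}, {"dx": 0.05, "dy": 0.06, "dz": 0.48, "ax": -0.02, "ay": -0.01, "az": 0.04}]
```

Emit:
{"api": "play_rows", "payload": {
  "series": [
    {"dx":0.05,"dy":0.14,"dz":0.42,"ax":-0.02,"ay":-0.01,"az":0.04},
    {"dx":0.05,"dy":0.1,"dz":0.42,"ax":-0.02,"ay":-0.01,"az":0.04},
    {"dx":0.03,"dy":0.08,"dz":0.42,"ax":-0.02,"ay":-0.01,"az":0.04},
    {"dx":0,"dy":0,"dz":0,"ax":0,"ay":0,"az":0}
  ]
}}

```text
time_s: 16.68
tool_pos: [0.6275, -0.217, 0.1287]
eef_rot: [3.099, -0.515, -0.006]
contact_force: [0.1, 0.3, -1.3]
opening: 0.0893
```

```bash
python3 plan.py .631 -.2162 .128 -19 .5
```

```text
now [ 0.6275 -0.217   0.1287] yaw -18.9 zaxis [-0.004  0.    -1.   ] F [ 0.1  0.3 -1.3] op 0.0893 t 16.68
dist [ 0.0035  0.0008 -0.0007] turn [0.001 0.004 0.002] rows 1
[{"dx": 0.1, "dy": -0.06, "dz": 0.02, "ax": 0.01, "ay": 0.04, "az": 0.02}]
```

Emit:
{"api": "play_rows", "payload": {
  "series": [
    {"dx":0.1,"dy":-0.05,"dz":0.04,"ax":0.01,"ay":0.04,"az":0},
    {"dx":0,"dy":0,"dz":0,"ax":0,"ay":0,"az":0}
  ]
}}

```text
time_s: 16.85
tool_pos: [0.6311, -0.2164, 0.1268]
eef_rot: [-3.099, 0.515, -0.0]
contact_force: [-0.1, 0.8, -0.2]
opening: 0.0893
```

Emit:
{"api": "play_rows", "payload": {
  "series": [
    {"dx":0,"dy":0,"dz":0,"ax":0,"ay":0,"az":0},
    {"dx":0,"dy":0,"dz":0,"ax":0,"ay":0,"az":0},
    {"dx":0,"dy":0,"dz":0,"ax":0,"ay":0,"az":0},
    {"dx":0,"dy":0,"dz":0,"ax":0,"ay":0,"az":0},
    {"dx":0,"dy":0,"dz":0,"ax":0,"ay":0,"az":0}
  ],
  "gripper": -1
}}

```text
time_s: 17.27
tool_pos: [0.6332, -0.2164, 0.1294]
eef_rot: [-3.099, 0.514, -0.008]
contact_force: [-0.0, 0.2, 1.0]
opening: 0.0592
```

Emit:
{"api": "play_rows", "payload": {
  "series": [
    {"dx":0,"dy":0,"dz":0,"ax":0,"ay":0,"az":0},
    {"dx":0,"dy":0,"dz":0,"ax":0,"ay":0,"az":0},
    {"dx":0,"dy":0,"dz":0,"ax":0,"ay":0,"az":0},
    {"dx":0,"dy":0,"dz":0,"ax":0,"ay":0,"az":0},
    {"dx":0,"dy":0,"dz":0,"ax":0,"ay":0,"az":0}
  ]
}}

```text
time_s: 17.68
tool_pos: [0.6333, -0.2165, 0.1298]
eef_rot: [-3.099, 0.515, -0.009]
contact_force: [0.0, -0.1, -1.2]
opening: 0.0536
```

```bash
python3 plan.py .631 -.2162 .128 -19 .5
```

```text
now [ 0.6333 -0.2165  0.1298] yaw -18.9 zaxis [ 0.005 -0.001 -1.   ] F [ 0.  -0.1 -1.2] op 0.0536 t 17.68
dist [-0.0023  0.0003 -0.0018] turn [-0.001 -0.005  0.003] rows 1
[{"dx": -0.08, "dy": 0.01, "dz": 0.06, "ax": -0.01, "ay": -0.05, "az": 0.03}]
```

Emit:
{"api": "play_rows", "payload": {
  "series": [
    {"dx":0,"dy":0,"dz":-0.2,"ax":0,"ay":0,"az":0},
    {"dx":0,"dy":0,"dz":-0.4,"ax":0,"ay":0,"az":0},
    {"dx":0,"dy":0,"dz":-0.5,"ax":0,"ay":0,"az":0},
    {"dx":0,"dy":0,"dz":-0.3,"ax":0,"ay":0,"az":0}
  ]
}}

```text
time_s: 18.02
tool_pos: [0.6302, -0.2158, 0.1713]
eef_rot: [-3.098, 0.514, 0.004]
contact_force: [-0.1, 0.1, -2.4]
opening: 0.0532
```

```bash
python3 plan.py .4503 -.0764 .16 -10 .75
```

```text
now [ 0.6302 -0.2158  0.1713] yaw -18.8 zaxis [-0.002  0.001 -1.   ] F [-0.1  0.1 -2.4] op 0.0532 t 18.02
dist [-0.1799  0.1394 -0.0113] turn [-0.001  0.003 -0.154] rows 11
[{"dx": -0.65, "dy": -0.22, "dz": 0.04, "ax": 0, "ay": 0, "az": -0.14}, {"dx": -0.65, "dy": -0.23, "dz": 0.04, "ax": 0, "ay": 0, "az": -0.14}, {"dx": -0.65, "dy": -0.24, "dz": 0.04, "ax": 0, "ay": 0, "az": -0.14}, {"dx": -0.64, "dy": -0.25, "dz": 0.04, "ax": 0, "ay": 0, "az": -0.14}, {"dx": -0.64, "dy": -0.26, "dz": 0.04, "ax": 0, "ay": 0, "az": -0.14}]
[{"dx": -0.63, "dy": -0.27, "dz": 0.04, "ax": 0, "ay": 0, "az": -0.14}, {"dx": -0.63, "dy": -0.28, "dz": 0.04, "ax": 0, "ay": 0, "az": -0.14}, {"dx": -0.63, "dy": -0.29, "dz": 0.03, "ax": 0, "ay": 0, "az": -0.14}, {"dx": -0.62, "dy": -0.3, "dz": 0.03, "ax": 0, "ay": 0, "az": -0.14}, {"dx": -0.62, "dy": -0.3, "dz": 0.03, "ax": 0, "ay": 0, "az": -0.14}]
[{"dx": -0.61, "dy": -0.31, "dz": 0.03, "ax": 0, "ay": 0, "az": -0.14}]
```

Emit:
{"api": "play_rows", "payload": {
  "series": [
    {"dx":-0.3,"dy":-0.1,"dz":0,"ax":0,"ay":0,"az":-0.14},
    {"dx":-0.65,"dy":-0.23,"dz":0.04,"ax":0,"ay":0,"az":-0.14},
    {"dx":-0.65,"dy":-0.24,"dz":0.04,"ax":0,"ay":0,"az":-0.14},
    {"dx":-0.64,"dy":-0.25,"dz":0.04,"ax":0,"ay":0,"az":-0.14},
    {"dx":-0.64,"dy":-0.26,"dz":0.04,"ax":0,"ay":0,"az":-0.14}
  ]
}}

```text
time_s: 18.43
tool_pos: [0.561, -0.1623, 0.173]
eef_rot: [3.112, -0.409, 0.019]
contact_force: [-0.5, 0.5, -1.6]
opening: 0.0533
```

Emit:
{"api": "play_rows", "payload": {
  "series": [
    {"dx":-0.63,"dy":-0.27,"dz":0.04,"ax":0,"ay":0,"az":-0.14},
    {"dx":-0.63,"dy":-0.28,"dz":0.04,"ax":0,"ay":0,"az":-0.14},
    {"dx":-0.63,"dy":-0.29,"dz":0.03,"ax":0,"ay":0,"az":-0.14},
    {"dx":-0.62,"dy":-0.3,"dz":0.03,"ax":0,"ay":0,"az":-0.14},
    {"dx":-0.4,"dy":-0.2,"dz":0.03,"ax":0,"ay":0,"az":-0.14}
  ]
}}

```text
time_s: 18.85
tool_pos: [0.4815, -0.0999, 0.1707]
eef_rot: [3.124, -0.294, 0.025]
contact_force: [-0.1, 0.2, -2.7]
opening: 0.0537
```

```bash
python3 plan.py .4503 -.0764 .13 -10 .6
```

```text
now [ 0.4815 -0.0999  0.1707] yaw -10.7 zaxis [ 0.015 -0.006 -1.   ] F [-0.1  0.2 -2.7] op 0.0537 t 18.85
dist [-0.0312  0.0235 -0.0407] turn [ 0.003 -0.016 -0.013] rows 4
[{"dx": -0.3, "dy": -0.14, "dz": 0.33, "ax": 0.01, "ay": -0.04, "az": -0.03}, {"dx": -0.3, "dy": -0.15, "dz": 0.34, "ax": 0.01, "ay": -0.04, "az": -0.03}, {"dx": -0.29, "dy": -0.15, "dz": 0.34, "ax": 0.01, "ay": -0.04, "az": -0.03}, {"dx": -0.29, "dy": -0.15, "dz": 0.34, "ax": 0.01, "ay": -0.04, "az": -0.03}]
```

Emit:
{"api": "play_rows", "payload": {
  "series": [
    {"dx":-0.3,"dy":-0.14,"dz":0.33,"ax":0.01,"ay":-0.04,"az":-0.03},
    {"dx":-0.3,"dy":-0.15,"dz":0.34,"ax":0.01,"ay":-0.04,"az":-0.03},
    {"dx":-0.25,"dy":-0.1,"dz":0.34,"ax":0.01,"ay":-0.04,"az":0},
    {"dx":-0.15,"dy":-0.06,"dz":0.3,"ax":0.01,"ay":-0.04,"az":0},
    {"dx":0,"dy":0,"dz":0.2,"ax":0,"ay":0,"az":0}
  ]
}}

```text
time_s: 19.27
tool_pos: [0.4543, -0.0788, 0.1292]
eef_rot: [3.129, -0.278, 0.012]
contact_force: [-0.6, 0.7, -1.9]
opening: 0.0533
```

```bash
python3 plan.py .4503 -.0764 .085 -10 .4
```

```text
now [ 0.4543 -0.0788  0.1292] yaw -10.1 zaxis [ 0.008 -0.001 -1.   ] F [-0.6  0.7 -1.9] op 0.0533 t 19.27
dist [-0.004   0.0024 -0.0442] turn [-0.    -0.008 -0.003] rows 4
[{"dx": -0.04, "dy": -0.01, "dz": 0.37, "ax": 0, "ay": -0.02, "az": -0.01}, {"dx": -0.04, "dy": -0.01, "dz": 0.37, "ax": 0, "ay": -0.02, "az": -0.01}, {"dx": -0.04, "dy": -0.01, "dz": 0.37, "ax": 0, "ay": -0.02, "az": -0.01}, {"dx": -0.04, "dy": -0.01, "dz": 0.37, "ax": 0, "ay": -0.02, "az": -0.01}]
```

Emit:
{"api": "play_rows", "payload": {
  "series": [
    {"dx":-0.07,"dy":-0.01,"dz":0.37,"ax":0,"ay":-0.03,"az":0},
    {"dx":-0.05,"dy":-0.01,"dz":0.37,"ax":0,"ay":-0.03,"az":0},
    {"dx":-0.05,"dy":-0.01,"dz":0.33,"ax":0,"ay":-0.02,"az":0},
    {"dx":-0.05,"dy":0,"dz":0.15,"ax":0,"ay":-0.02,"az":0},
    {"dx":0,"dy":0,"dz":0,"ax":0,"ay":0,"az":0}
  ]
}}

```text
time_s: 19.68
tool_pos: [0.4521, -0.0781, 0.0915]
eef_rot: [3.128, -0.279, 0.005]
contact_force: [-1.0, -0.5, -2.3]
opening: 0.0534
```

```bash
python3 plan.py .4503 -.0764 .0725 -10 .4
```

```text
now [ 0.4521 -0.0781  0.0915] yaw -10.2 zaxis [ 0.003 -0.001 -1.   ] F [-1.  -0.5 -2.3] op 0.0534 t 19.68
dist [-0.0018  0.0017 -0.019 ] turn [ 0.    -0.003 -0.004] rows 2
[{"dx": -0.03, "dy": -0.02, "dz": 0.32, "ax": 0, "ay": -0.01, "az": -0.02}, {"dx": -0.03, "dy": -0.02, "dz": 0.32, "ax": 0, "ay": -0.01, "az": -0.02}]
```

Emit:
{"api": "play_rows", "payload": {
  "series": [
    {"dx":-0.04,"dy":-0.03,"dz":0.2,"ax":0,"ay":-0.02,"az":0},
    {"dx":-0.03,"dy":-0.02,"dz":0.17,"ax":0,"ay":-0.01,"az":0},
    {"dx":-0.01,"dy":-0.01,"dz":0.13,"ax":0,"ay":0,"az":0},
    {"dx":0,"dy":0,"dz":0.06,"ax":0,"ay":0,"az":0}
  ]
}}

```text
time_s: 20.02
tool_pos: [0.4524, -0.0764, 0.0747]
eef_rot: [3.128, -0.281, 0.006]
contact_force: [-0.8, 0.1, -2.2]
opening: 0.0535
```

```bash
python3 plan.py .4503 -.0764 .0698 -10 .4
```

```text
now [ 0.4524 -0.0764  0.0747] yaw -10.3 zaxis [ 0.004 -0.001 -1.   ] F [-0.8  0.1 -2.2] op 0.0535 t 20.02
dist [-0.0021  0.     -0.0049] turn [ 0.    -0.004 -0.005] rows 1
[{"dx": -0.07, "dy": 0.01, "dz": 0.16, "ax": 0, "ay": -0.04, "az": -0.05}]
```

Emit:
{"api": "play_rows", "payload": {
  "series": [
    {"dx":-0.06,"dy":0,"dz":0.06,"ax":0,"ay":-0.04,"az":0},
    {"dx":0,"dy":0,"dz":0.05,"ax":0,"ay":0,"az":0}
  ]
}}

```text
time_s: 20.18
tool_pos: [0.4507, -0.0761, 0.0711]
eef_rot: [3.129, -0.281, -0.0]
contact_force: [0.4, 0.4, -2.1]
opening: 0.0529
```

Emit:
{"api": "play_rows", "payload": {
  "series": [
    {"dx":0,"dy":0,"dz":0.04,"ax":0,"ay":0,"az":0}
  ]
}}

```text
time_s: 20.27
tool_pos: [0.4508, -0.0761, 0.0698]
eef_rot: [3.129, -0.281, 0.0]
contact_force: [-0.1, -0.3, -1.9]
opening: 0.0537
```

```bash
python3 plan.py .4503 -.0764 .0698 -10 .4
```

```text
now [ 0.4508 -0.0761  0.0698] yaw -10.3 zaxis [-0. -0. -1.] F [-0.1 -0.3 -1.9] op 0.0537 t 20.27
dist [-0.0005 -0.0003  0.    ] turn [ 0.    -0.    -0.005] rows 1
[{"dx": -0.01, "dy": 0.01, "dz": 0, "ax": 0, "ay": 0, "az": -0.05}]
```

Emit:
{"api": "play_rows", "payload": {
  "series": [
    {"dx":0,"dy":0,"dz":0.03,"ax":0,"ay":0,"az":0}
  ]
}}

```text
time_s: 20.35
tool_pos: [0.4508, -0.0761, 0.0695]
eef_rot: [3.128, -0.281, 0.0]
contact_force: [-4.3, 0.7, 21.1]
opening: 0.0534
```

Emit:
{"api": "play_rows", "payload": {
  "series": [
    {"dx":0,"dy":0,"dz":0.03,"ax":0,"ay":0,"az":0}
  ]
}}

```text
time_s: 20.43
tool_pos: [0.4507, -0.0761, 0.0695]
eef_rot: [3.128, -0.281, 0.001]
contact_force: [-2.8, -0.2, 13.8]
opening: 0.0534
```

Contact; release and rise (bottle top is at 0.15).

Emit:
{"api": "play_rows", "payload": {
  "series": [
    {"dx":0,"dy":0,"dz":-0.02,"ax":0,"ay":0,"az":0}
  ]
}}

```text
time_s: 20.52
tool_pos: [0.4509, -0.0762, 0.0706]
eef_rot: [3.128, -0.281, 0.002]
contact_force: [0.5, 0.1, -2.5]
opening: 0.0532
```

Emit:
{"api": "play_rows", "payload": {
  "series": [
    {"dx":0,"dy":0,"dz":0,"ax":0,"ay":0,"az":0},
    {"dx":0,"dy":0,"dz":0,"ax":0,"ay":0,"az":0},
    {"dx":0,"dy":0,"dz":0,"ax":0,"ay":0,"az":0},
    {"dx":0,"dy":0,"dz":0,"ax":0,"ay":0,"az":0},
    {"dx":0,"dy":0,"dz":0,"ax":0,"ay":0,"az":0}
  ],
  "gripper": 0.9
}}

```text
time_s: 20.93
tool_pos: [0.4523, -0.0763, 0.0714]
eef_rot: [3.127, -0.281, 0.007]
contact_force: [-0.3, 0.5, 0.3]
opening: 0.0832
```

Emit:
{"api": "play_rows", "payload": {
  "series": [
    {"dx":0,"dy":0,"dz":-0.1,"ax":0,"ay":0,"az":0},
    {"dx":0,"dy":0,"dz":-0.3,"ax":0,"ay":0,"az":0},
    {"dx":0,"dy":0,"dz":-0.5,"ax":0,"ay":0,"az":0},
    {"dx":0,"dy":0,"dz":-0.9,"ax":0,"ay":0,"az":0},
    {"dx":0,"dy":0,"dz":-0.9,"ax":0,"ay":0,"az":0}
  ]
}}

```text
time_s: 21.35
tool_pos: [0.448, -0.0754, 0.1523]
eef_rot: [3.128, -0.279, -0.012]
contact_force: [0.5, 0.2, -0.1]
opening: 0.089
```

Emit:
{"api": "play_rows", "payload": {
  "series": [
    {"dx":0,"dy":0,"dz":-0.9,"ax":0,"ay":0,"az":0},
    {"dx":0,"dy":0,"dz":-0.9,"ax":0,"ay":0,"az":0},
    {"dx":0,"dy":0,"dz":-0.8,"ax":0,"ay":0,"az":0}
  ]
}}

```text
time_s: 21.6
tool_pos: [0.4473, -0.0748, 0.2361]
eef_rot: [3.129, -0.277, -0.013]
contact_force: [0.5, -0.3, -1.0]
opening: 0.0891
```

```bash
python3 plan.py .611 .242 .2 21.5
python3 - <<'E'
from station import ctrl
import cv2
from fit import *
for n in("side","top"):
    d=ctrl.get_image(n); cv2.imwrite(f"pics/{n}3.png",d["img"][:,:,::-1]); W=cloud(d)
    P=pts(W,.45,-.076,.06,.035,.108); print(n,"botside",sidefit(P,.027,[.45,-.076]),len(P))
    P=pts(W,.613,.242,.06,.067,.08); print(n,"jartop",circfit(P,0) if len(P)>9 else 0,len(P))
    P=pts(W,.633,-.22,.07,.074,.086); print("tall",rect(P),len(P))
E
```

```text
now [ 0.4473 -0.0748  0.2361] yaw -10.1 zaxis [-0.008  0.001 -1.   ] F [ 0.5 -0.3 -1. ] op 0.0891 t 21.6
dist [ 0.1637  0.3168 -0.0361] turn [-0.001  0.008 -0.552] rows 12
[{"dx": 0.29, "dy": -0.95, "dz": 0.1, "ax": 0, "ay": 0.01, "az": -0.46}, {"dx": 0.34, "dy": -0.93, "dz": 0.1, "ax": 0, "ay": 0.01, "az": -0.46}, {"dx": 0.38, "dy": -0.92, "dz": 0.1, "ax": 0, "ay": 0.01, "az": -0.46}, {"dx": 0.42, "dy": -0.9, "dz": 0.1, "ax": 0, "ay": 0.01, "az": -0.46}, {"dx": 0.46, "dy": -0.88, "dz": 0.1, "ax": 0, "ay": 0.01, "az": -0.46}]
[{"dx": 0.5, "dy": -0.85, "dz": 0.1, "ax": 0, "ay": 0.01, "az": -0.46}, {"dx": 0.54, "dy": -0.83, "dz": 0.1, "ax": 0, "ay": 0.01, "az": -0.46}, {"dx": 0.58, "dy": -0.8, "dz": 0.1, "ax": 0, "ay": 0.01, "az": -0.46}, {"dx": 0.61, "dy": -0.78, "dz": 0.1, "ax": 0, "ay": 0.01, "az": -0.46}, {"dx": 0.65, "dy": -0.75, "dz": 0.1, "ax": 0, "ay": 0.01, "az": -0.46}]
[{"dx": 0.68, "dy": -0.72, "dz": 0.1, "ax": 0, "ay": 0.01, "az": -0.46}, {"dx": 0.71, "dy": -0.69, "dz": 0.1, "ax": 0, "ay": 0.01, "az": -0.46}]
side botside [ 0.4482 -0.077 ] 490
side jartop (array([0.6106, 0.2421]), 0.0306) 320
tall (array([ 0.6308, -0.2206]), array([0.0802, 0.0853]), 60.1) 335
top botside [ 0.4487 -0.0748] 3
top jartop (array([0.6115, 0.2422]), 0.0301) 458
tall (array([ 0.6765, -0.2094]), array([0.0227, 0.0382]), 6.8) 91
```

View pics/side3.png

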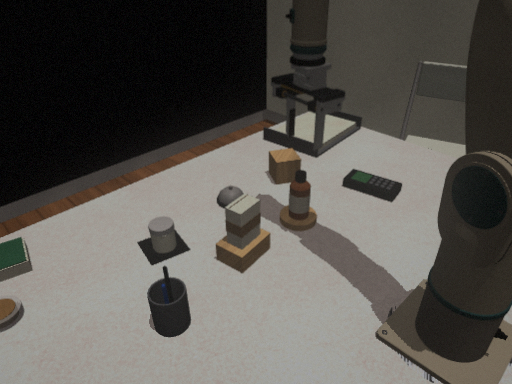

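The bottle stands upright on the low disc at (298,200), and the tall riser at (285,165) is empty. The jar is still on the mat at (163,235). Back for the jar.

Emit:
{"api": "play_rows", "payload": {
  "series": [
    {"dx":0.29,"dy":-0.95,"dz":0.05,"ax":0,"ay":0.01,"az":-0.46},
    {"dx":0.34,"dy":-0.93,"dz":0.05,"ax":0,"ay":0.01,"az":-0.46},
    {"dx":0.38,"dy":-0.92,"dz":0.05,"ax":0,"ay":0.01,"az":-0.46},
    {"dx":0.42,"dy":-0.9,"dz":0.1,"ax":0,"ay":0.01,"az":-0.46},
    {"dx":0.46,"dy":-0.88,"dz":0.1,"ax":0,"ay":0.01,"az":-0.46}
  ]
}}

```text
time_s: 22.12
tool_pos: [0.5174, 0.0525, 0.2282]
eef_rot: [3.132, 0.072, 0.006]
contact_force: [1.1, 0.4, -0.6]
opening: 0.0891
```

Emit:
{"api": "play_rows", "payload": {
  "series": [
    {"dx":0.5,"dy":-0.85,"dz":0.1,"ax":0,"ay":0.01,"az":-0.46},
    {"dx":0.54,"dy":-0.83,"dz":0.1,"ax":0,"ay":0.01,"az":-0.46},
    {"dx":0.58,"dy":-0.8,"dz":0.1,"ax":0,"ay":0.01,"az":-0.46},
    {"dx":0.61,"dy":-0.78,"dz":0.1,"ax":0,"ay":0.01,"az":-0.46},
    {"dx":0.5,"dy":-0.6,"dz":0.3,"ax":0,"ay":0.01,"az":-0.4}
  ]
}}

```text
time_s: 22.53
tool_pos: [0.583, 0.1856, 0.2037]
eef_rot: [3.102, 0.442, 0.007]
contact_force: [0.2, 0.1, -0.3]
opening: 0.0894
```

```bash
python3 plan.py .611 .242 .11 21.5
```

```text
now [0.583  0.1856 0.2037] yaw 16.2 zaxis [ 0.006 -0.008 -1.   ] F [ 0.2  0.1 -0.3] op 0.0894 t 22.53
dist [ 0.028   0.0564 -0.0937] turn [ 0.009 -0.003 -0.092] rows 4
[{"dx": 0.35, "dy": -0.39, "dz": 0.78, "ax": 0.02, "ay": -0.01, "az": -0.23}, {"dx": 0.36, "dy": -0.38, "dz": 0.78, "ax": 0.02, "ay": -0.01, "az": -0.23}, {"dx": 0.37, "dy": -0.37, "dz": 0.78, "ax": 0.02, "ay": -0.01, "az": -0.23}, {"dx": 0.38, "dy": -0.36, "dz": 0.78, "ax": 0.02, "ay": -0.01, "az": -0.23}]
```

Emit:
{"api": "play_rows", "payload": {
  "series": [
    {"dx":0.35,"dy":-0.39,"dz":0.6,"ax":0.02,"ay":-0.01,"az":-0.23},
    {"dx":0.36,"dy":-0.38,"dz":0.7,"ax":0.02,"ay":-0.01,"az":-0.23},
    {"dx":0.35,"dy":-0.3,"dz":0.7,"ax":0.02,"ay":-0.01,"az":-0.23},
    {"dx":0.25,"dy":-0.2,"dz":0.6,"ax":0.02,"ay":-0.01,"az":-0.1},
    {"dx":0,"dy":0,"dz":0,"ax":0,"ay":0,"az":0}
  ]
}}

```text
time_s: 22.95
tool_pos: [0.607, 0.2433, 0.1181]
eef_rot: [-3.083, -0.587, 0.01]
contact_force: [-1.1, 0.4, -0.6]
opening: 0.0893
```

```bash
python3 plan.py .611 .242 .016 21.5 .5
```

```text
now [0.607  0.2433 0.1181] yaw 21.6 zaxis [-0.007  0.002 -1.   ] F [-1.1  0.4 -0.6] op 0.0893 t 22.95
dist [ 0.004  -0.0013 -0.1021] turn [-0.004  0.005  0.001] rows 7
[{"dx": 0.02, "dy": 0.01, "dz": 0.49, "ax": -0.01, "ay": 0.01, "az": 0}, {"dx": 0.02, "dy": 0.01, "dz": 0.49, "ax": -0.01, "ay": 0.01, "az": 0}, {"dx": 0.02, "dy": 0.01, "dz": 0.49, "ax": -0.01, "ay": 0.01, "az": 0}, {"dx": 0.02, "dy": 0.01, "dz": 0.49, "ax": -0.01, "ay": 0.01, "az": 0}, {"dx": 0.02, "dy": 0.01, "dz": 0.49, "ax": -0.01, "ay": 0.01, "az": 0}]
[{"dx": 0.02, "dy": 0.01, "dz": 0.49, "ax": -0.01, "ay": 0.01, "az": 0}, {"dx": 0.02, "dy": 0.01, "dz": 0.49, "ax": -0.01, "ay": 0.01, "az": 0}]
```

Emit:
{"api": "play_rows", "payload": {
  "series": [
    {"dx":0.06,"dy":0.02,"dz":0.45,"ax":-0.01,"ay":0.03,"az":0},
    {"dx":0.02,"dy":0.01,"dz":0.5,"ax":-0.01,"ay":0.01,"az":0},
    {"dx":0,"dy":0,"dz":0.5,"ax":0,"ay":0,"az":0},
    {"dx":0,"dy":0,"dz":0.5,"ax":0,"ay":0,"az":0},
    {"dx":0,"dy":0,"dz":0.5,"ax":0,"ay":0,"az":0}
  ]
}}

```text
time_s: 23.37
tool_pos: [0.6089, 0.2423, 0.0455]
eef_rot: [-3.085, -0.585, 0.002]
contact_force: [-0.3, 0.4, -0.5]
opening: 0.0891
```

```bash
python3 plan.py .611 .242 .016 21.5 .5
```

```text
now [0.6089 0.2423 0.0455] yaw 21.5 zaxis [-0.001  0.001 -1.   ] F [-0.3  0.4 -0.5] op 0.0891 t 23.37
dist [ 0.0021 -0.0003 -0.0295] turn [-0.001  0.001 -0.   ] rows 2
[{"dx": 0.03, "dy": 0.02, "dz": 0.49, "ax": -0.01, "ay": 0, "az": 0}, {"dx": 0.03, "dy": 0.02, "dz": 0.49, "ax": -0.01, "ay": 0, "az": 0}]
```

Emit:
{"api": "play_rows", "payload": {
  "series": [
    {"dx":0.04,"dy":0.02,"dz":0.4,"ax":0,"ay":0,"az":0},
    {"dx":0.04,"dy":0.02,"dz":0.3,"ax":0,"ay":0,"az":0},
    {"dx":0,"dy":0,"dz":0,"ax":0,"ay":0,"az":0}
  ]
}}

```text
time_s: 23.62
tool_pos: [0.6096, 0.2389, 0.0219]
eef_rot: [3.086, 0.583, -0.009]
contact_force: [0.4, 0.0, -0.6]
opening: 0.0892
```

```bash
python3 plan.py .611 .242 .016 21.5 .5
```

```text
now [0.6096 0.2389 0.0219] yaw 21.4 zaxis [-0.005 -0.002 -1.   ] F [ 0.4  0.  -0.6] op 0.0892 t 23.62
dist [ 0.0014  0.0031 -0.0059] turn [ 0.     0.006 -0.002] rows 1
[{"dx": 0.08, "dy": -0.08, "dz": 0.2, "ax": 0, "ay": 0.06, "az": -0.02}]
```

Emit:
{"api": "play_rows", "payload": {
  "series": [
    {"dx":0.06,"dy":-0.08,"dz":0.2,"ax":0,"ay":0.06,"az":0},
    {"dx":0,"dy":0,"dz":0,"ax":0,"ay":0,"az":0}
  ]
}}

```text
time_s: 23.78
tool_pos: [0.611, 0.2415, 0.0162]
eef_rot: [3.087, 0.581, 0.002]
contact_force: [0.3, -0.6, -0.8]
opening: 0.0892
```

Emit:
{"api": "play_rows", "payload": {
  "series": [
    {"dx":0,"dy":0,"dz":0,"ax":0,"ay":0,"az":0},
    {"dx":0,"dy":0,"dz":0,"ax":0,"ay":0,"az":0},
    {"dx":0,"dy":0,"dz":0,"ax":0,"ay":0,"az":0},
    {"dx":0,"dy":0,"dz":0,"ax":0,"ay":0,"az":0},
    {"dx":0,"dy":0,"dz":0,"ax":0,"ay":0,"az":0}
  ],
  "gripper": -1
}}

```text
time_s: 24.2
tool_pos: [0.6127, 0.2428, 0.0189]
eef_rot: [-3.086, -0.581, -0.009]
contact_force: [-1.0, -0.4, -1.0]
opening: 0.0597
```

Emit:
{"api": "play_rows", "payload": {
  "series": [
    {"dx":0,"dy":0,"dz":0,"ax":0,"ay":0,"az":0},
    {"dx":0,"dy":0,"dz":0,"ax":0,"ay":0,"az":0},
    {"dx":0,"dy":0,"dz":0,"ax":0,"ay":0,"az":0},
    {"dx":0,"dy":0,"dz":0,"ax":0,"ay":0,"az":0},
    {"dx":0,"dy":0,"dz":0,"ax":0,"ay":0,"az":0}
  ]
}}

```text
time_s: 24.62
tool_pos: [0.6125, 0.2426, 0.0188]
eef_rot: [-3.086, -0.581, -0.008]
contact_force: [0.3, 0.4, -0.1]
opening: 0.0594
```

```bash
python3 plan.py .611 .242 .016 21.5 .5
```

```text
now [0.6125 0.2426 0.0188] yaw 21.3 zaxis [ 0.005  0.002 -1.   ] F [ 0.3  0.4 -0.1] op 0.0594 t 24.62
dist [-0.0015 -0.0006 -0.0028] turn [ 0.    -0.005 -0.003] rows 1
[{"dx": -0.05, "dy": 0, "dz": 0.09, "ax": 0, "ay": -0.05, "az": -0.03}]
```

Emit:
{"api": "play_rows", "payload": {
  "series": [
    {"dx":0,"dy":0,"dz":-0.3,"ax":0,"ay":0,"az":0},
    {"dx":0,"dy":0,"dz":-0.6,"ax":0,"ay":0,"az":0},
    {"dx":0,"dy":0,"dz":-0.9,"ax":0,"ay":0,"az":0},
    {"dx":0,"dy":0,"dz":-0.9,"ax":0,"ay":0,"az":0},
    {"dx":0,"dy":0,"dz":-0.9,"ax":0,"ay":0,"az":0}
  ]
}}

```text
time_s: 25.03
tool_pos: [0.6063, 0.2395, 0.1244]
eef_rot: [3.084, 0.583, -0.017]
contact_force: [-0.0, 0.1, -1.5]
opening: 0.0596
```

Emit:
{"api": "play_rows", "payload": {
  "series": [
    {"dx":0,"dy":0,"dz":-0.8,"ax":0,"ay":0,"az":0},
    {"dx":0,"dy":0,"dz":-0.4,"ax":0,"ay":0,"az":0}
  ]
}}

```text
time_s: 25.2
tool_pos: [0.6075, 0.2405, 0.1663]
eef_rot: [3.085, 0.584, -0.011]
contact_force: [0.1, 0.8, -1.2]
opening: 0.0594
```

```bash
python3 plan.py .633 -.2203 .16 -19 .9
```

```text
now [0.6075 0.2405 0.1663] yaw 21.4 zaxis [-0.006 -0.003 -1.   ] F [ 0.1  0.8 -1.2] op 0.0594 t 25.2
dist [ 0.0255 -0.4608 -0.0063] turn [0.003 0.007 0.705] rows 18
[{"dx": -0.27, "dy": 0.81, "dz": 0.01, "ax": 0, "ay": 0, "az": 0.39}, {"dx": -0.24, "dy": 0.82, "dz": 0.01, "ax": 0, "ay": 0, "az": 0.39}, {"dx": -0.2, "dy": 0.83, "dz": 0.01, "ax": 0, "ay": 0, "az": 0.39}, {"dx": -0.17, "dy": 0.84, "dz": 0.01, "ax": 0, "ay": 0, "az": 0.39}, {"dx": -0.14, "dy": 0.84, "dz": 0.01, "ax": 0, "ay": 0, "az": 0.39}]
[{"dx": -0.1, "dy": 0.85, "dz": 0.01, "ax": 0, "ay": 0, "az": 0.39}, {"dx": -0.07, "dy": 0.85, "dz": 0.01, "ax": 0, "ay": 0, "az": 0.39}, {"dx": -0.04, "dy": 0.85, "dz": 0.01, "ax": 0, "ay": 0, "az": 0.39}, {"dx": 0, "dy": 0.85, "dz": 0.01, "ax": 0, "ay": 0, "az": 0.39}, {"dx": 0.03, "dy": 0.85, "dz": 0.01, "ax": 0, "ay": 0, "az": 0.39}]
[{"dx": 0.06, "dy": 0.85, "dz": 0.01, "ax": 0, "ay": 0, "az": 0.39}, {"dx": 0.1, "dy": 0.85, "dz": 0.01, "ax": 0, "ay": 0, "az": 0.39}, {"dx": 0.13, "dy": 0.84, "dz": 0.01, "ax": 0, "ay": 0, "az": 0.39}, {"dx": 0.16, "dy": 0.84, "dz": 0.01, "ax": 0, "ay": 0, "az": 0.39}, {"dx": 0.19, "dy": 0.83, "dz": 0.01, "ax": 0, "ay": 0, "az": 0.39}]
[{"dx": 0.23, "dy": 0.82, "dz": 0.01, "ax": 0, "ay": 0, "az": 0.39}, {"dx": 0.26, "dy": 0.81, "dz": 0.01, "ax": 0, "ay": 0, "az": 0.39}, {"dx": 0.29, "dy": 0.8, "dz": 0.01, "ax": 0, "ay": 0, "az": 0.39}]
```

Emit:
{"api": "play_rows", "payload": {
  "series": [
    {"dx":-0.2,"dy":0.5,"dz":0,"ax":0,"ay":0,"az":0.39},
    {"dx":-0.24,"dy":0.82,"dz":0.01,"ax":0,"ay":0,"az":0.39},
    {"dx":-0.2,"dy":0.83,"dz":0.01,"ax":0,"ay":0,"az":0.39},
    {"dx":-0.17,"dy":0.84,"dz":0.01,"ax":0,"ay":0,"az":0.39},
    {"dx":-0.14,"dy":0.84,"dz":0.01,"ax":0,"ay":0,"az":0.39}
  ]
}}

```text
time_s: 25.62
tool_pos: [0.6115, 0.1236, 0.1693]
eef_rot: [-3.125, -0.273, 0.001]
contact_force: [0.5, 0.5, -2.7]
opening: 0.0593
```

Emit:
{"api": "play_rows", "payload": {
  "series": [
    {"dx":-0.1,"dy":0.85,"dz":0,"ax":0,"ay":0,"az":0.39},
    {"dx":-0.07,"dy":0.85,"dz":0,"ax":0,"ay":0,"az":0.39},
    {"dx":-0.04,"dy":0.85,"dz":0,"ax":0,"ay":0,"az":0.39},
    {"dx":0,"dy":0.85,"dz":0,"ax":0,"ay":0,"az":0.39},
    {"dx":0.03,"dy":0.85,"dz":0,"ax":0,"ay":0,"az":0.39}
  ]
}}

```text
time_s: 26.03
tool_pos: [0.6111, -0.0195, 0.1652]
eef_rot: [3.139, -0.07, -0.015]
contact_force: [-0.1, 1.3, -1.3]
opening: 0.0596
```

```bash
python3 plan.py .633 -.2203 .15 -19 .8
```

```text
now [ 0.6111 -0.0195  0.1652] yaw -2.6 zaxis [-0.01  -0.001 -1.   ] F [-0.1  1.3 -1.3] op 0.0596 t 26.03
dist [ 0.0219 -0.2008 -0.0152] turn [0.003 0.009 0.287] rows 9
[{"dx": 0.11, "dy": 0.74, "dz": 0.06, "ax": 0, "ay": 0.01, "az": 0.32}, {"dx": 0.14, "dy": 0.74, "dz": 0.06, "ax": 0, "ay": 0.01, "az": 0.32}, {"dx": 0.16, "dy": 0.73, "dz": 0.06, "ax": 0, "ay": 0.01, "az": 0.32}, {"dx": 0.18, "dy": 0.72, "dz": 0.06, "ax": 0, "ay": 0.01, "az": 0.32}, {"dx": 0.21, "dy": 0.72, "dz": 0.06, "ax": 0, "ay": 0.01, "az": 0.32}]
[{"dx": 0.23, "dy": 0.71, "dz": 0.06, "ax": 0, "ay": 0.01, "az": 0.32}, {"dx": 0.25, "dy": 0.7, "dz": 0.06, "ax": 0, "ay": 0.01, "az": 0.32}, {"dx": 0.28, "dy": 0.7, "dz": 0.06, "ax": 0, "ay": 0.01, "az": 0.32}, {"dx": 0.3, "dy": 0.69, "dz": 0.06, "ax": 0, "ay": 0.01, "az": 0.32}]
```

Emit:
{"api": "play_rows", "payload": {
  "series": [
    {"dx":0.11,"dy":0.74,"dz":0.03,"ax":0,"ay":0.01,"az":0.32},
    {"dx":0.14,"dy":0.74,"dz":0.03,"ax":0,"ay":0.01,"az":0.32},
    {"dx":0.16,"dy":0.73,"dz":0.03,"ax":0,"ay":0.01,"az":0.32},
    {"dx":0.18,"dy":0.72,"dz":0.03,"ax":0,"ay":0.01,"az":0.32},
    {"dx":0.21,"dy":0.72,"dz":0.03,"ax":0,"ay":0.01,"az":0.32}
  ]
}}

```text
time_s: 26.45
tool_pos: [0.6137, -0.147, 0.1569]
eef_rot: [3.112, -0.359, -0.023]
contact_force: [0.3, -0.7, -2.4]
opening: 0.0598
```

```bash
python3 plan.py .633 -.2203 .15 -19 .6
```

```text
now [ 0.6137 -0.147   0.1569] yaw -13.2 zaxis [-0.015 -0.007 -1.   ] F [ 0.3 -0.7 -2.4] op 0.0598 t 26.45
dist [ 0.0193 -0.0733 -0.0069] turn [0.011 0.013 0.102] rows 5
[{"dx": 0.24, "dy": 0.45, "dz": 0.05, "ax": 0.02, "ay": 0.03, "az": 0.2}, {"dx": 0.25, "dy": 0.44, "dz": 0.05, "ax": 0.02, "ay": 0.03, "az": 0.2}, {"dx": 0.25, "dy": 0.44, "dz": 0.05, "ax": 0.02, "ay": 0.03, "az": 0.2}, {"dx": 0.26, "dy": 0.43, "dz": 0.05, "ax": 0.02, "ay": 0.03, "az": 0.2}, {"dx": 0.27, "dy": 0.43, "dz": 0.05, "ax": 0.02, "ay": 0.03, "az": 0.2}]
```

Emit:
{"api": "play_rows", "payload": {
  "series": [
    {"dx":0.24,"dy":0.45,"dz":0.05,"ax":0.02,"ay":0.03,"az":0.2},
    {"dx":0.25,"dy":0.44,"dz":0.05,"ax":0.02,"ay":0.03,"az":0.2},
    {"dx":0.25,"dy":0.44,"dz":0.05,"ax":0.02,"ay":0.03,"az":0.2},
    {"dx":0.22,"dy":0.35,"dz":0.1,"ax":0.02,"ay":0.03,"az":0.1},
    {"dx":0.1,"dy":0.1,"dz":0.1,"ax":0.02,"ay":0.03,"az":0.1}
  ]
}}

```text
time_s: 26.87
tool_pos: [0.6264, -0.2205, 0.1435]
eef_rot: [3.094, -0.514, -0.003]
contact_force: [0.0, -0.5, -1.8]
opening: 0.0592
```

```bash
python3 plan.py .633 -.2203 .115 -19 .4
```

```text
now [ 0.6264 -0.2205  0.1435] yaw -18.9 zaxis [-0.002 -0.005 -1.   ] F [ 0.  -0.5 -1.8] op 0.0592 t 26.87
dist [ 0.0066  0.0002 -0.0285] turn [0.005 0.001 0.002] rows 3
[{"dx": 0.07, "dy": -0.03, "dz": 0.32, "ax": 0.02, "ay": 0, "az": 0.01}, {"dx": 0.07, "dy": -0.03, "dz": 0.32, "ax": 0.02, "ay": 0, "az": 0.01}, {"dx": 0.07, "dy": -0.03, "dz": 0.32, "ax": 0.02, "ay": 0, "az": 0.01}]
```

Emit:
{"api": "play_rows", "payload": {
  "series": [
    {"dx":0.07,"dy":-0.05,"dz":0.32,"ax":0.03,"ay":0,"az":0},
    {"dx":0.07,"dy":-0.03,"dz":0.32,"ax":0.02,"ay":0,"az":0},
    {"dx":0.07,"dy":-0.03,"dz":0.2,"ax":0.02,"ay":0,"az":0},
    {"dx":0,"dy":0,"dz":0,"ax":0,"ay":0,"az":0}
  ]
}}

```text
time_s: 27.2
tool_pos: [0.634, -0.2172, 0.114]
eef_rot: [-3.094, 0.513, 0.004]
contact_force: [-0.9, -0.4, -2.2]
opening: 0.0591
```

```bash
python3 plan.py .633 -.2203 .0985 -19 .4
```

```text
now [ 0.634  -0.2172  0.114 ] yaw -18.8 zaxis [-0.001  0.006 -1.   ] F [-0.9 -0.4 -2.2] op 0.0591 t 27.2
dist [-0.001  -0.0031 -0.0155] turn [-0.005  0.003  0.003] rows 2
[{"dx": 0, "dy": 0.05, "dz": 0.26, "ax": -0.02, "ay": 0.02, "az": 0.02}, {"dx": 0, "dy": 0.05, "dz": 0.26, "ax": -0.02, "ay": 0.02, "az": 0.02}]
```

Emit:
{"api": "play_rows", "payload": {
  "series": [
    {"dx":-0.02,"dy":0.07,"dz":0.2,"ax":-0.03,"ay":0.02,"az":0},
    {"dx":0,"dy":0.04,"dz":0.15,"ax":-0.02,"ay":0,"az":0},
    {"dx":0,"dy":0,"dz":0.08,"ax":0,"ay":0,"az":0}
  ]
}}

```text
time_s: 27.45
tool_pos: [0.6328, -0.2167, 0.0996]
eef_rot: [-3.099, 0.506, 0.003]
contact_force: [0.2, -0.2, -1.5]
opening: 0.0592
```

```bash
python3 plan.py .633 -.2203 .0958 -19 .4
```

```text
now [ 0.6328 -0.2167  0.0996] yaw -18.5 zaxis [-0.001  0.002 -1.   ] F [ 0.2 -0.2 -1.5] op 0.0592 t 27.45
dist [ 0.0002 -0.0036 -0.0038] turn [-0.001  0.002  0.008] rows 1
[{"dx": 0.04, "dy": 0.11, "dz": 0.13, "ax": -0.01, "ay": 0.02, "az": 0.08}]
```

Emit:
{"api": "play_rows", "payload": {
  "series": [
    {"dx":0.03,"dy":0.12,"dz":0.04,"ax":-0.01,"ay":0,"az":0},
    {"dx":0,"dy":0,"dz":0.03,"ax":0,"ay":0,"az":0}
  ]
}}

```text
time_s: 27.62
tool_pos: [0.6322, -0.2198, 0.0968]
eef_rot: [-3.1, 0.504, 0.004]
contact_force: [-0.4, -1.7, -2.1]
opening: 0.0598
```

Emit:
{"api": "play_rows", "payload": {
  "series": [
    {"dx":0,"dy":0,"dz":0.03,"ax":0,"ay":0,"az":0}
  ]
}}

```text
time_s: 27.7
tool_pos: [0.6324, -0.2197, 0.096]
eef_rot: [-3.1, 0.504, 0.004]
contact_force: [0.3, 0.1, -2.5]
opening: 0.0595
```

```bash
python3 plan.py .633 -.2203 .0958 -19 .4
```

```text
now [ 0.6324 -0.2197  0.096 ] yaw -18.5 zaxis [-0.002  0.001 -1.   ] F [ 0.3  0.1 -2.5] op 0.0595 t 27.7
dist [ 0.0006 -0.0006 -0.0002] turn [-0.     0.003  0.009] rows 1
[{"dx": 0.03, "dy": 0.01, "dz": 0.01, "ax": 0, "ay": 0.03, "az": 0.09}]
```

Emit:
{"api": "play_rows", "payload": {
  "series": [
    {"dx":0,"dy":0,"dz":0.03,"ax":0,"ay":0,"az":0}
  ]
}}

```text
time_s: 27.78
tool_pos: [0.6324, -0.2197, 0.0958]
eef_rot: [-3.1, 0.504, 0.004]
contact_force: [-3.7, 0.6, 7.3]
opening: 0.0594
```

Emit:
{"api": "play_rows", "payload": {
  "series": [
    {"dx":0,"dy":0,"dz":0.02,"ax":0,"ay":0,"az":0}
  ]
}}

```text
time_s: 27.87
tool_pos: [0.6325, -0.2198, 0.0959]
eef_rot: [-3.1, 0.504, 0.003]
contact_force: [-1.2, -0.3, 0.8]
opening: 0.0593
```

Contact; release and rise clear.

Emit:
{"api": "play_rows", "payload": {
  "series": [
    {"dx":0,"dy":0,"dz":0,"ax":0,"ay":0,"az":0},
    {"dx":0,"dy":0,"dz":0,"ax":0,"ay":0,"az":0},
    {"dx":0,"dy":0,"dz":0,"ax":0,"ay":0,"az":0},
    {"dx":0,"dy":0,"dz":0,"ax":0,"ay":0,"az":0},
    {"dx":0,"dy":0,"dz":0,"ax":0,"ay":0,"az":0}
  ],
  "gripper": 0.9
}}

```text
time_s: 28.28
tool_pos: [0.6343, -0.2205, 0.0973]
eef_rot: [3.101, -0.505, 0.004]
contact_force: [0.0, -0.8, -0.5]
opening: 0.0877
```

Emit:
{"api": "play_rows", "payload": {
  "series": [
    {"dx":0,"dy":0,"dz":-0.1,"ax":0,"ay":0,"az":0},
    {"dx":0,"dy":0,"dz":-0.3,"ax":0,"ay":0,"az":0},
    {"dx":0,"dy":0,"dz":-0.5,"ax":0,"ay":0,"az":0},
    {"dx":0,"dy":0,"dz":-0.9,"ax":0,"ay":0,"az":0},
    {"dx":0,"dy":0,"dz":-0.9,"ax":0,"ay":0,"az":0}
  ]
}}

```text
time_s: 28.7
tool_pos: [0.63, -0.2194, 0.1761]
eef_rot: [-3.099, 0.504, 0.015]
contact_force: [0.7, -0.2, 0.5]
opening: 0.0891
```

Emit:
{"api": "play_rows", "payload": {
  "series": [
    {"dx":0,"dy":0,"dz":-0.9,"ax":0,"ay":0,"az":0},
    {"dx":0,"dy":0,"dz":-0.9,"ax":0,"ay":0,"az":0},
    {"dx":0,"dy":0,"dz":-0.9,"ax":0,"ay":0,"az":0},
    {"dx":0.2,"dy":0.9,"dz":0,"ax":0,"ay":0,"az":0},
    {"dx":0.2,"dy":0.9,"dz":0,"ax":0,"ay":0,"az":0}
  ]
}}

```text
time_s: 29.12
tool_pos: [0.6303, -0.2673, 0.2731]
eef_rot: [-3.098, 0.484, -0.008]
contact_force: [-0.3, -0.0, -0.9]
opening: 0.0897
```

Emit:
{"api": "play_rows", "payload": {
  "series": [
    {"dx":0.2,"dy":0.9,"dz":0,"ax":0,"ay":0,"az":0},
    {"dx":0.2,"dy":0.9,"dz":0,"ax":0,"ay":0,"az":0},
    {"dx":0.2,"dy":0.9,"dz":0,"ax":0,"ay":0,"az":0},
    {"dx":0.1,"dy":0.5,"dz":0,"ax":0,"ay":0,"az":0},
    {"dx":0,"dy":0,"dz":0,"ax":0,"ay":0,"az":0}
  ]
}}

```text
time_s: 29.53
tool_pos: [0.6203, -0.3749, 0.28]
eef_rot: [-3.103, 0.491, -0.021]
contact_force: [-0.1, -0.3, 0.1]
opening: 0.0895
```

Run:
```python
from station import ctrl
import cv2
from fit import *
for n in("side","top"):
    d=ctrl.get_image(n); cv2.imwrite(f"pics/{n}4.png",d["img"][:,:,::-1]); W=cloud(d)
    P=pts(W,.45,-.076,.06,.035,.108); print(n,"botside",sidefit(P,.027,[.45,-.076]),len(P))
    P=pts(W,.45,-.076,.06,.14,.16); print("captop",circfit(P,0),np.median(P[:,2]),len(P))
    P=pts(W,.45,-.076,.065,.014,.026); print("low",circfit(P,0))
    P=pts(W,.633,-.22,.06,.143,.156); print("jartop",circfit(P,0),np.median(P[:,2]),len(P))
    P=pts(W,.633,-.22,.06,.09,.13); print("jarside",sidefit(P,.029,[.633,-.22]),len(P))
    P=pts(W,.633,-.22,.07,.074,.086); print("tall",rect(P),len(P))
    P=pts(W,.453,.12,.06,.142,.156); print("cartop",rect(P),np.median(P[:,2]))
    P=pts(W,.453,.12,.085,.044,.056); print("obl",rect(P))
    for nm,c,z in(("bell",(.649,-.01),(.01,.06)),("term",(.397,-.355),(.01,.04)),("pot",(.403,.36),(.02,.14))):
        P=pts(W,*c,.11,*z); Q=pts(np.load(n+"W.npy"),*c,.11,*z); print(nm,rect(P)[0],"was",rect(Q)[0])
```

```text
side botside [ 0.4482 -0.0772] 489
captop (array([ 0.4486, -0.0763]), 0.0148) 0.147199087684993 75
low (array([ 0.4487, -0.0767]), 0.0502)
jartop (array([ 0.6291, -0.2216]), 0.0324) 0.1475815620310647 155
jarside [ 0.6288 -0.2224] 227
tall (array([ 0.6317, -0.2208]), array([0.0822, 0.0823]), 58.9) 195
cartop (array([0.4498, 0.1195]), array([0.0473, 0.0721]), 9.4) 0.14836857000162118
obl (array([0.4513, 0.1204]), array([0.08  , 0.1103]), 8.5)
bell [ 0.6436 -0.0026] was [ 0.6394 -0.0009]
term [ 0.3945 -0.353 ] was [ 0.3945 -0.3528]
pot [0.4023 0.3593] was [0.4026 0.3592]
top botside [ 0.449  -0.0751] 53
captop (array([ 0.4491, -0.0752]), 0.0139) 0.14859287247114597 129
low (array([ 0.4511, -0.0759]), 0.05)
jartop (array([ 0.6295, -0.2198]), 0.0302) 0.14849083005946803 579
jarside [ 0.6302 -0.2201] 136
tall (array([ 0.6338, -0.2198]), array([0.08  , 0.0805]), 61.2) 446
cartop (array([0.4514, 0.1208]), array([0.045 , 0.0702]), 8.9) 0.14906280897082252
obl (array([0.4533, 0.1211]), array([0.0801, 0.1103]), 9.1)
bell [ 0.649  -0.0101] was [ 0.649  -0.0101]
term [ 0.3965 -0.355 ] was [ 0.3965 -0.3541]
pot [0.4031 0.3594] was [0.4035 0.3589]
```

View pics/side4.png

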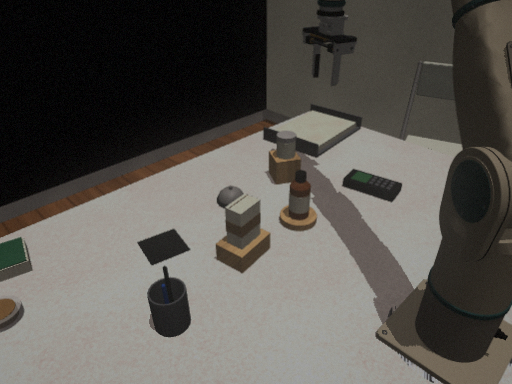

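View pics/top4.png

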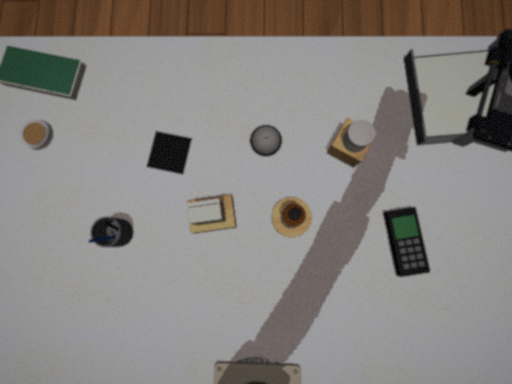

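All three goods stand on their risers, about 2–4 mm off centre: jar at (287,145), bottle at (299,200) and carton at (243,222) in the side view. All tops read about 0.148–0.149 m, and the bystanders are where they were. Handing in.

```bash
python3 -c "
from station import ctrl
print(ctrl.close_job())"
```

```text
the job is handed in; nothing more can be done
None
```

The job is handed in at about 30 s on the robot's clock. I moved the jar to the mat, the carton to the oblong riser, the bottle to the low riser, and then the jar to the tall riser. Each piece was lowered until the wrist felt contact, then released.

The last camera checks, from both views:

| Thing | Distance from riser centre | Height of top |
|---|---|---|
| Bottle | about 1–2 mm | 0.147–0.149 m |
| Carton | about 2 mm | 0.148–0.149 m |
| Jar | about 3–4 mm | 0.148–0.149 m |

- **Carton angle:** its long sides are within about 1° of the riser's.
- **Upright:** all three look upright in the pictures; I did not measure their lean directly.
- **Bystanders:** the bell, terminal and pen pot read within about 1 mm of their start in the top view. The side view disagreed for the bell by about 4 mm. It sees only part of the bell, and the fingers passed well above it.
- **Set-down:** the carton's landing showed a brief 28 N at the wrist and the bottle's 21 N, both within limits.

The gripper ended open, well clear of the display.

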